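# Pack the microscope adapter kit in its transit case, heaviest at the bottom

## Task

Pack the four-part microscope kit into the yellow case, heaviest lowest: turn the steel base plate to match the three studs and lay it flat on the case floor over them, stand the two aluminium optics (cube and barrel) upright side by side on the plate, centred across its width and not hanging over its ends, and lay the light white cover flat, centred and lengthwise across both. Set every part down rather than dropping it, and leave everything else on the table where it stands.

Things in the scene. Friction and masses are not known exactly. Their poses are not given: they have to be found in the camera images.
- case: Open yellow case with black corners, fixed. Outside 162 (x) x 192 (y) x 70 mm high, walls and floor 6 mm; inside 150 x 180 mm, inner floor 6 mm above the table. Origin: centre of underside, on the table; z up, y lengthwise. Three 8 mm brass studs rise 13 mm from the inner floor (top 4 mm tapered) at (x, y) = (-14, 52), (14, 52), (0, -52) mm.
- plate_mid (a point): Centre of the bright steel plate, 54 (x) x 130 (y) x 15 mm thick, about 0.8 kg, the heaviest; starts flat on the table, z up. Three 12 mm through holes in the studs' pattern, (x, y) = (-14, 52), (14, 52), (0, -52) mm: fits only one way round. Red dot on top at (0, -36) mm. Seated: axes match the case's, centre over its origin, 13.5 mm above the table. Grip across the 54 mm width.
- cube_mid (a point): Centre of the loose aluminium filter cube, 44 x 44 x 40 mm high, about 0.2 kg, with round glass windows on its two x faces and a black disc on top; stands upright, z up, x and y square to its sides. 20 mm from centre to underside.
- barrel_mid (a point): Centre of the loose aluminium lens barrel, a round upright cylinder 44 mm in diameter and 40 mm high with two black bands, about 0.16 kg; z up along its axis. 20 mm from centre to underside.
- cover_grip (a point): Centre of the rib of the white plastic cover, about 0.06 kg, the lightest. A flat sheet 90 (x) x 156 (y) x 4 mm with a rib at the middle of its top, 14 mm thick (x), 60 mm long (y), its top 30 mm above the sheet's underside. This point is 17 mm above the underside; z up, y lengthwise.
- oil: Bystander: small amber jar, 30 mm diameter, 55 mm high. Origin: centre of its underside. Stands near the cube. Leave alone.
- post: Bystander: steel post on a foot, 34 mm diameter foot, 62 mm high. Origin: centre of its underside. Stands near the barrel. Leave alone.
- collar: Bystander: solid brass cylinder, 28 mm diameter, 20 mm high. Origin: centre of its underside. Stands beside the steel plate. Leave alone.
- cleaner: Bystander: blue bottle with a white cap, 54 mm diameter, 150 mm high, the tallest loose thing. Origin: centre of its underside. Leave alone.
- driver: Bystander: red-handled screwdriver, 160 mm long, lying on the table along its x axis. Leave alone.
- puck: Bystander: black round control puck, 60 mm diameter, 34 mm high. Origin: centre of its underside. Leave alone.
Not all that is in view belongs to the job. Leave any red look-alike of the part that bears cube_mid alone.

How it is judged:
By the outcome, as a careful person would: the job done as asked, in the order asked, and still so for the second after the job is handed in, with the robot touching nothing.
It also fails if it takes over 72 s, if anything falls off the work surface, if the arm or the gripper's body presses on something with over 40 N, if the wrist force passes 120 N, or if a joint passes its speed limit or range.

## Robot

A 6-joint arm with a two-finger parallel gripper is mounted at the origin on the work surface. World frame = base frame: x ahead of the robot, y to its left, z up, the work surface at z = 0. Lengths are in m, angles in degrees, forces in N, time in s.
With the tool pointing down it reaches from about 0.4 to 0.825 m from the base axis. Payload 7 kg.
Tool frame: the origin (TCP) lies midway between the tips of the shut fingers; the grasp point (between the pads) lies 19 mm behind it; z points along the fingers, y is the line along which they close (so a half turn about z gives the same grasp; the last joint's range is limited). The gripper opens to 88 mm and grips with 3 to 60 N. Pads are 19 mm wide; open, the fingers measure 130 mm over their backs; the gripper's body (78 mm by 193 mm) begins 47 mm behind the grasp point.
Start: joints at [-54.425, 20.546, 0.682, 0, -70.136, -16.507], TCP at [0.22, -0.638, 0.202] pointing down, gripper open.
Joint ranges: [-176.03, 176.03], [-82.01, 121.73], [-58.28, 71.71], [-173.87, 95.51], [-174.79, -0.11], [-173.66, 173.66]. Speed limits (degrees/s): [136.94, 136.94, 172.46, 180, 180, 180].

## Interface

Orientations are given as [roll, pitch, yaw] about the fixed x, y, z axes, in that order (R = Rz(yaw) Ry(pitch) Rx(roll)).
In Python, from plant import r, eyes, workorder gives the robot as it stands.
- The arm moves only by the tool step_arm, never from a script. Its argument "plan" is a list of rows, each a list of 5 numbers: the shift along the tool's x, y, z each as a share of 25 cm, from -1 to 1, then the turn about the tool's z as a share of 60 degrees, from -1 to 1, then the finger opening in mm, from 0 to 87.6. In form: [[x, y, z, turn, jaw], ...]. A call has 1 to 12 rows; each row is the pose to reach, as a shift and turn from the pose commanded when the call began, along the tool's axes at that moment; what a row does not reach only later rows make up. A row lasts 1/12 s, in which the tool goes at most 41.7 mm and 7.16 degrees, less where a joint would pass 70% of its speed; a pose out of reach is approached as far as the arm can. A call with a number of a shift or a turn outside -1 to 1 is refused whole. A call with a gripper value outside its range is refused whole. The fingers move at their own pace and stop on an object; "newtons" is the grip in N (left out, the last holds). Time passes only in rows, so rows that repeat a pose let the fingers close. It gives the time, the measured TCP pose, the force, the opening and the grip force at its end, in the units of the state.
- r.get_state(): the state, without advancing time (a new reading comes with each control period).
- eyes.capture(name): name is "scene" or "top" or "wrist"; returns the picture (420x560x3 uint8, red, green, blue); there is no depth.
- eyes.camera_model(name): a dict with "fov_y" (degrees; the focal length in pixels is half the picture's height over the tangent of half this angle, whatever the lens; pixels are square), "cx", "cy" (the principal point, pixels), "k1" (the pictures are not rectified: a ray, as slopes to the right and down, at radius r is drawn at 1 + k1 r^2 times it, then the intrinsics apply), "world_to_cam" (4x4, takes a point from world to camera coordinates); the wrist camera has in their place "hand_eye" (4x4, takes a point from camera to tool coordinates, whose origin is the TCP and whose axes are the flange's). Camera axes: x right, y up, looking along -z (the intrinsics and any distortion apply to the point x, -y, -z); pixel columns grow to the right and rows downward; lengths in m; the calibration is good to about 2 mm. A picture is of the moment at which its call begins: read the wrist's pose just before it. camera_model takes no time and is no camera call.
- workorder.close_job(): hands the job in; it is judged then, once.
The state is a dict: "time_s": time; "joints": joint angles; "qd": joint speeds; "joint_torque": joint torques, N m; "tcp_pos": TCP position; "eef_rot": TCP orientation; "contact_force": force on the tool from outside, world axes, zero at the start; "moment": the same for the moment, N m; "gripper_width": finger opening in m; "gripper_force": force on a finger pad.
Only numpy, scipy, OpenCV 4.12 (cv2) and the standard library are available. Lean on these libraries where they do the work, as an engineer would, in place of code of your own. Each camera call takes 0.05 s, during which the arm holds its last target. There are 200 camera calls.

## Working session

There is one attempt and no reset: what is moved stays moved. The work goes in short steps, Python scripts to look and compute and a tool call to move; the robot and the scene stay as the last step left them, time stands still between calls to the robot, and variables do not carry over. Pictures are saved under pics/ and viewed, at most 10 in all, crops included, and the job is handed in when it is done.

Besides the shell and the picture viewer there is one more tool, called after ">>>" by a JSON object that holds its "op" and its "data". step_arm: Moves the arm, as the interface text tells. Its arguments: {"type":"object","properties":{"plan":{"type":"array"},"newtons":{"type":"number"}},"required":["plan"]}

```bash
mkdir -p pics; ls; python3 - <<'E'
from plant import r,eyes
import cv2,json
s=r.get_state();print(s)
for n in ("scene","top","wrist"):
    m=eyes.camera_model(n);print(n,m)
for n in ("scene","top"):
    cv2.imwrite(f"pics/{n}0.png",cv2.resize(eyes.capture(n)[:,:,::-1],(800,600),interpolation=cv2.INTER_CUBIC))
    cv2.imwrite(f"pics/{n}raw.png",eyes.capture(n)[:,:,::-1])
E
```

```text
pics
{'time_s': 0.0, 'joints': array([-5.44233754e+01,  2.05916791e+01,  6.34511592e-01, -2.36624600e-02,
       -7.01344781e+01, -1.65051903e+01]), 'qd': array([ 0.11720933,  0.00084083,  0.08347341,  0.00770105, -0.03802006,
       -0.04454747]), 'joint_torque': array([-3.16729136e-03, -5.82723498e+01,  2.93035322e+01,  6.99691236e+00,
        6.65183121e-03, -1.39541976e-04]), 'tcp_pos': array([ 0.22035877, -0.63746203,  0.20101442]), 'eef_rot': array([ 1.79905810e+02, -4.71215063e-03, -1.60936620e+02]), 'contact_force': array([ 0.31341342, -0.69451791, -0.37157544]), 'moment': array([0.01329521, 0.04086203, 0.00086971]), 'gripper_force': 0.0, 'gripper_width': 0.08773657378567132}
scene {'fov_y': 54.011362152675034, 'cx': 278.0320544351757, 'cy': 202.2786999082794, 'k1': -0.029955667300061994, 'world_to_cam': array([[ 0.44383612,  0.89585613,  0.02124357, -0.25741099],
       [-0.48628905,  0.22087573,  0.84542112,  0.19948777],
       [ 0.75268351, -0.38555895,  0.53367765, -1.33231551],
       [ 0.        ,  0.        ,  0.        ,  1.        ]])}
top {'fov_y': 47.8203464450668
[... 208 characters left out ...]
 1.80643442e-02,  9.16483100e-02,
        -5.13331479e-01],
       [-9.16650218e-02,  9.75626381e-05,  9.95789895e-01,
        -1.20609255e+00],
       [ 0.00000000e+00,  0.00000000e+00,  0.00000000e+00,
         1.00000000e+00]])}
wrist {'fov_y': 60.754862912501125, 'cx': 277.9237479416103, 'cy': 210.94287808632347, 'k1': -0.07232007346044017, 'hand_eye': array([[ 1.42766275e-03,  9.55714928e-01,  2.94290567e-01,
         7.99777298e-02],
       [ 9.99998877e-01, -1.23001637e-03, -8.56691223e-04,
         1.04911326e-03],
       [-4.56770376e-04,  2.94291459e-01, -9.55715611e-01,
        -1.83203862e-01],
       [ 0.00000000e+00,  0.00000000e+00,  0.00000000e+00,
         1.00000000e+00]])}
```

View pics/scene0.png

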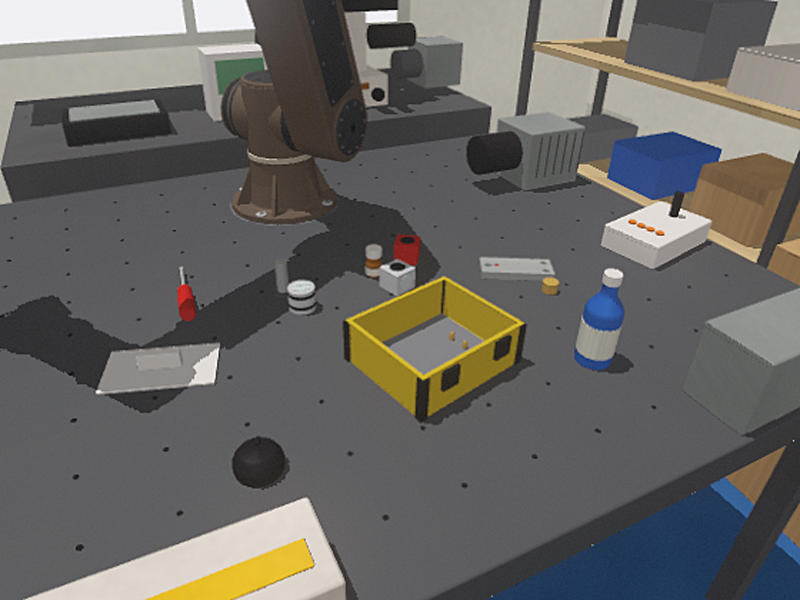

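View pics/top0.png

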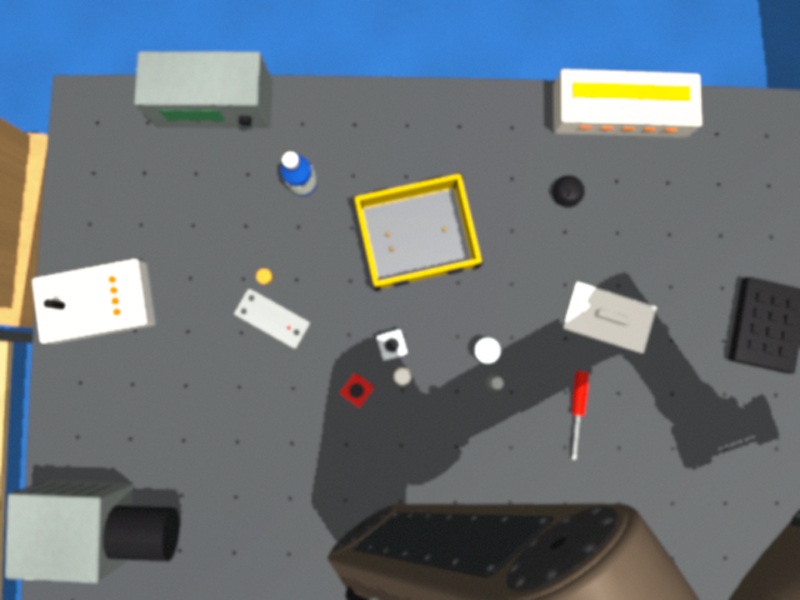

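The scene picture shows the case, the kit and the bystanders. In the top picture (800x600):
- Case at (418,231), with studs at (388,234), (392,249) and (445,230).
- Plate at (272,319), red dot at (289,328).
- Barrel at (487,350) and cover at (611,317).
- Cube candidates: silver with black disc at (392,345), red look-alike at (356,390). I choose the silver one. The oil jar is at (402,376).

Next I check that choice in a close crop.

```bash
python3 - <<'E'
import cv2
i=cv2.imread("pics/topraw.png")[118:312,158:466]
cv2.imwrite("pics/crop1.png",cv2.resize(i,None,fx=2.59,fy=2.59,interpolation=cv2.INTER_CUBIC))
E
```

```text
(no output)
```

View pics/crop1.png

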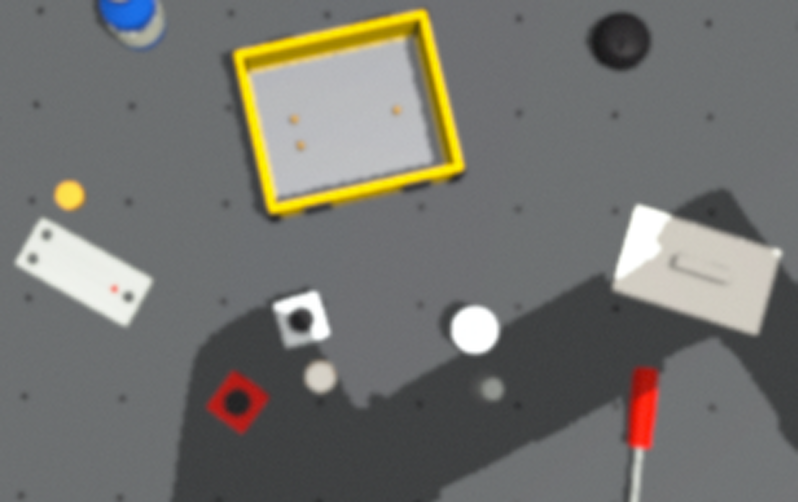

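The crop confirms it: silver cube with black disc at (302,320), red look-alike at (238,402) excluded. Plate corners are (43,218), (154,280), (127,327), (15,264), with the dot at (114,289). Studs are at (294,119), (300,146) and (397,110).

```bash
cat > h.py <<'E'
import numpy as np, cv2
from scipy.optimize import least_squares
from scipy.spatial.transform import Rotation as R
from plant import r,eyes
def K(m):
    f=210/np.tan(np.radians(m["fov_y"]/2)); return np.array([[f,0,m["cx"]],[0,f,m["cy"]],[0,0,1]])
def w2c(name,s=None):
    m=eyes.camera_model(name)
    if name!="wrist": return m,m["world_to_cam"]
    T=np.eye(4);T[:3,:3]=R.from_euler("xyz",s["eef_rot"],degrees=True).as_matrix();T[:3,3]=s["tcp_pos"]
    return m,np.linalg.inv(T@m["hand_eye"])
def unproj(name,uv,z,s=None):
    m,W=w2c(name,s); uv=np.array(uv,float).reshape(-1,1,2)
    n=cv2.undistortPoints(uv,K(m),np.array([m["k1"],0,0,0.]))[:,0]
    d=np.c_[n[:,0],-n[:,1],-np.ones(len(n))]@W[:3,:3]   # R^T d
    c=-W[:3,:3].T@W[:3,3]; t=(np.broadcast_to(z,len(d))-c[2])/d[:,2]
    return c+d*t[:,None]
def fit(obj,world):  # planar rigid fit -> x,y,yaw, rms(mm)
    o=np.array(obj,float);w=world[:,:2]
    oc,wc=o.mean(0),w.mean(0);a,b=o-oc,w-wc
    y=np.arctan2((a[:,0]*b[:,1]-a[:,1]*b[:,0]).sum(),(a*b).sum())
    M=np.array([[np.cos(y),-np.sin(y)],[np.sin(y),np.cos(y)]]);t=wc-M@oc
    e=w-(o@M.T+t);return t.round(4),np.degrees(y).round(2),(1e3*np.sqrt((e**2).sum(1).mean())).round(2)
def go(xy,z,yaw,base=None):  # share of moves from the base pose (x,y,z,yaw) to target
    s=r.get_state()
    if base is None: base=[*s["tcp_pos"],s["eef_rot"][2]]
    c,q=np.cos(np.radians(base[3])),np.sin(np.radians(base[3]))
    d=np.array(xy)-base[:2]; dy=(yaw-base[3]+180)%360-180
    return np.round([(c*d[0]+q*d[1])/.25,(q*d[0]-c*d[1])/.25,-(z-base[2])/.25,-dy/60],4)
PL=np.array([[-14,52],[14,52],[0,-52]])/1e3
E
python3 - <<'E'
from h import *
C=lambda p:(np.array(p,float)+.5)/2.59-.5+[158,118]
cs=C([(234,53),(427,11),(464,170),(270,214)])
w=unproj("top",cs,.07)
# image left = world +y, up=+x ; corners relative
print(w.round(3).tolist())
st=unproj("top",C([(294,119),(300,146),(397,110)]),.019);print("studs",st.round(4).tolist())
for o in ([[14,52],[-14,52],[0,-52]],[[-14,52],[14,52],[0,-52]]): print(fit(np.array(o)/1e3,st))
print("case",fit(np.array([[81,96],[81,-96],[-81,-96],[-81,96]])/1e3,w))
pl=unproj("top",C([(43,218),(154,280),(127,327),(15,264)]),.015)
print("plate",fit(np.array([[27,65],[27,-65],[-27,-65],[-27,65]])/1e3,pl))
print("cube",fit(np.array([[22,22],[22,-22],[-22,-22],[-22,22]])/1e3,unproj("top",C([(274,303),(318,291),(331,337),(287,349)]),.04)), unproj("top",C([(301,320)]),.04)[0])
print("barrel",unproj("top",C([(475,329)]),.04)[0].round(4))
print("cover",fit(np.array([[45,78],[45,-78],[-45,-78],[-45,78]])/1e3,unproj("top",C([(637,205),(782,253),(757,334),(613,290)]),.004)))
for n,p,z in (("oil",(321,377),.055),("post",(491,389),.062),("collar",(69,195),.02)): print(n,unproj("top",C([p]),z)[0].round(3))
E
```

```text
[[0.692, 0.141, 0.07], [0.738, -0.048, 0.07], [0.58, -0.085, 0.07], [0.534, 0.102, 0.07]]
studs [[0.6372, 0.0824, 0.019], [0.6096, 0.0758, 0.019], [0.6485, -0.0221, 0.019]]
(array([0.6359, 0.0285]), np.float64(13.89), np.float64(0.24))
(array([0.6359, 0.0285]), np.float64(13.93), np.float64(23.05))
case (array([0.636 , 0.0277]), np.float64(13.7), np.float64(0.95))
plate (array([0.4777, 0.2909]), np.float64(-28.04), np.float64(0.61))
cube (array([0.433 , 0.0694]), np.float64(16.61), np.float64(1.56)) [0.43295495 0.0708264  0.04      ]
barrel [ 0.4271 -0.1005  0.04  ]
cover (array([ 0.4914, -0.3331]), np.float64(-16.72), np.float64(1.23))
oil [0.378 0.05  0.055]
post [ 0.369 -0.114  0.062]
collar [0.555 0.308 0.02 ]
```

```bash
python3 - <<'E'
from h import *
b=[.22,-.638,.202,-160.93]
for t in ([.42,-.44,.19,-125],[.58,-.2,.17,-100],[.636,.028,.15,-76.2]):
    print(go(t[:2],t[2],t[3],b)); b=t
E
```

```text
[-1.0149  0.4872  0.048  -0.5988]
[-1.1535  0.0264  0.08   -0.4167]
[-0.937  -0.0622  0.08   -0.3967]
```

>>> {"op": "step_arm", "data": {"plan": [[-1,0.49,0.05,-0.6,87],[-1,0.49,0.05,-0.6,87],[-1,0.49,0.05,-0.6,87],[-1,0.49,0.05,-0.6,87],[-1,0.49,0.05,-0.6,87],[-1,0.49,0.05,-0.6,87],[-1,0.49,0.05,-0.6,87],[-1,0.49,0.05,-0.6,87]], "newtons": 40}}

```text
time_s: 0.87
tcp_pos: [0.42, -0.4371, 0.1892]
eef_rot: [-180.0, 0.0, -124.7]
contact_force: [-0.5, -0.3, -1.0]
gripper_width: 0.0871
gripper_force: 0.0
```

>>> {"op": "step_arm", "data": {"plan": [[-1,0.03,0.08,-0.4,87],[-1,0.03,0.08,-0.4,87],[-1,0.03,0.08,-0.4,87],[-1,0.03,0.08,-0.4,87],[-1,0.03,0.08,-0.4,87],[-1,0.03,0.08,-0.4,87],[-1,0.03,0.08,-0.4,87]]}}

```text
time_s: 1.45
tcp_pos: [0.5567, -0.2265, 0.1686]
eef_rot: [-180.0, 0.0, -100.7]
contact_force: [-0.5, -0.7, -0.0]
gripper_width: 0.0866
gripper_force: 0.0
```

```bash
python3 - <<'E'
from h import *
print(r.get_state()["tcp_pos"],go([.636,.028],.15,-76.2))
E
```

```text
[ 0.55668974 -0.2265142   0.1686195 ] [-1.0592 -0.1229  0.0745 -0.4082]
```

>>> {"op": "step_arm", "data": {"plan": [[-1,-0.12,0.07,-0.41,87],[-1,-0.12,0.07,-0.41,87],[-1,-0.12,0.07,-0.41,87],[-1,-0.12,0.07,-0.41,87],[-1,-0.12,0.07,-0.41,87],[-1,-0.12,0.07,-0.41,87],[-1,-0.12,0.07,-0.41,87],[-1,-0.12,0.07,-0.41,87],[-1,-0.12,0.07,-0.41,87]]}}

```text
time_s: 2.2
tcp_pos: [0.6303, 0.0085, 0.1516]
eef_rot: [179.9, -0.0, -76.3]
contact_force: [0.1, -0.4, -0.1]
gripper_width: 0.0869
gripper_force: 0.0
```

```bash
python3 - <<'E'
from h import *
import pickle
s=r.get_state();im=eyes.capture("wrist")
pickle.dump((s,im),open("case.pkl","wb"));print(s["tcp_pos"],s["eef_rot"])
m,W=w2c("wrist",s)
a=np.radians(13.8);M=np.array([[np.cos(a),-np.sin(a)],[np.sin(a),np.cos(a)]])
P=np.c_[PL@M.T+[.636,.0282],np.full(3,.019)]
c=P@W[:3,:3].T+W[:3,3]; c[:,1:]*=-1
print(cv2.projectPoints(c,np.zeros(3),np.zeros(3),K(m),np.array([m["k1"],0,0,0.]))[0][:,0])
cv2.imwrite("pics/case1.png",cv2.resize(im[:,:,::-1],(800,600),interpolation=cv2.INTER_CUBIC))
E
```

```text
[0.63032129 0.00850955 0.15159549] [ 1.79946140e+02 -6.41384611e-03 -7.62815621e+01]
[[281.40925926 261.72181815]
 [252.41908466 261.69842889]
 [265.84780205 153.7157932 ]]
```

View pics/case1.png

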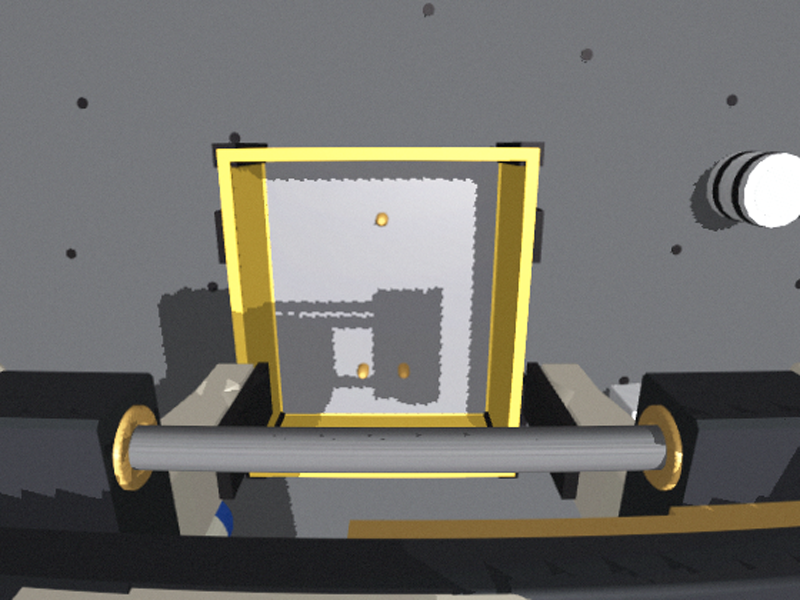

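The case is seen from the wrist camera, with studs at (382,218), (363,370) and (403,370) in the enlarged frame, close to prediction. I'll refine them by blob, then move over the plate.

```bash
cat >> h.py <<'E'
def proj(P,name,s=None):
    m,W=w2c(name,s);c=np.asarray(P,float)@W[:3,:3].T+W[:3,3];c[:,1:]*=-1
    return cv2.projectPoints(c,np.zeros(3),np.zeros(3),K(m),np.array([m["k1"],0,0,0.]))[0][:,0]
def pts(p,obj):
    a=np.radians(p[2]);M=np.array([[np.cos(a),-np.sin(a)],[np.sin(a),np.cos(a)]]);return np.asarray(obj)@M.T+p[:2]
E
python3 - <<'E'
from h import *
import pickle
s,im=pickle.load(open("case.pkl","rb"))
uv=[]
for u,v in ((254,259),(282,259),(267,153)):
    w=im[v-11:v+12,u-11:u+12].astype(int); k=((w[...,0]-w[...,2])>45).astype(np.uint8)
    n,l,st,c=cv2.connectedComponentsWithStats(k); j=1+np.argmax(st[1:,4]); uv.append(c[j]+[u-11,v-11]); print(uv[-1],st[j])
uv=np.array(uv)
t=np.linspace(0,2*np.pi,24)[:-1]; cyl=[(r_*np.cos(q),r_*np.sin(q),z) for q in t for r_,z in((.004,.006),(.004,.015),(.002,.019))]
def cen(p):
    o=[]
    for x,y in pts(p,[PL[1],PL[0],PL[2]]):
        h=cv2.convexHull(proj(np.array(cyl)+[x,y,0],"wrist",s).astype(np.float32)); mm=cv2.moments(h); o.append((mm["m10"]/mm["m00"],mm["m01"]/mm["m00"]))
    return np.array(o)
for order in (0,1):
    U=uv if order==0 else uv[[1,0,2]]
    f=least_squares(lambda p:(cen(p*[1,1,100])-U).ravel(),[.636,.028,.138],x_scale=[.01,.01,.01],diff_step=1e-4);print(f.x*[1,1,100],f.fun.round(2))
print(go([.4777,.2909],.146,-118))
E
```

```text
[253.76388889 259.18055556] [ 7  6  8 11 72]
[282.16176471 259.10294118] [ 8  6  8 11 68]
[266.93939394 153.03030303] [ 7  7  9  9 66]
[ 0.63506535  0.02886519 13.84461492] [ 0.05 -0.28 -0.04 -0.2  -0.01  0.4 ]
[ 0.63502692  0.02909806 13.88205578] [-2.833e+01  2.000e-02  2.838e+01 -7.000e-02 -6.000e-02  6.600e-01]
[-1.2446  0.3257  0.0234  0.6941]
```

>>> {"op": "step_arm", "data": {"plan": [[-1,0.33,0,0.69,87],[-1,0.33,0,0.69,87],[-1,0.33,0,0.69,87],[-1,0.33,0,0.69,87],[-1,0.33,0,0.69,87],[-1,0.33,0.02,0.69,87],[-1,0.33,0.02,0.69,87],[-1,0.33,0.02,0.69,87],[-1,0.33,0.02,0.69,87]]}}

```text
time_s: 3.0
tcp_pos: [0.4909, 0.2319, 0.1474]
eef_rot: [-180.0, 0.0, -117.6]
contact_force: [0.3, 0.3, 0.0]
gripper_width: 0.0869
gripper_force: 0.0
```

```bash
python3 - <<'E'
from h import *
print(go([.4777,.2909],.146,-118))
E
```

```text
[-0.1845  0.1561  0.0057  0.006 ]
```

>>> {"op": "step_arm", "data": {"plan": [[-0.1,0.16,0,0,87],[-0.1,0.16,0,0,87],[-0.1,0.16,0,0,87]]}}

```text
time_s: 3.25
tcp_pos: [0.4679, 0.2724, 0.1473]
eef_rot: [-180.0, 0.0, -117.7]
contact_force: [0.2, 0.2, 0.7]
gripper_width: 0.087
gripper_force: 0.0
```

```bash
python3 - <<'E'
from h import *
import pickle
s=r.get_state();im=eyes.capture("wrist")
pickle.dump((s,im),open("plate.pkl","wb"));print(s["tcp_pos"],s["eef_rot"])
print(proj(np.c_[pts([.4777,.2909,-28],np.r_[PL,[[0,-.036]],np.array([[27,65],[27,-65],[-27,-65],[-27,65]])/1e3]),np.full(8,.015)],"wrist",s).round(1).tolist())
cv2.imwrite("pics/plate1.png",cv2.resize(im[100:320,130:420,::-1],None,fx=2.7,fy=2.7,interpolation=cv2.INTER_CUBIC))
E
```

```text
[0.46790848 0.27243031 0.14730534] [-1.79989907e+02  3.45247367e-02 -1.17714169e+02]
[[290.9, 265.1], [262.0, 264.9], [277.0, 157.7], [276.9, 175.5], [248.8, 276.9], [246.2, 142.7], [308.0, 143.1], [303.9, 277.2]]
```

View pics/plate1.png

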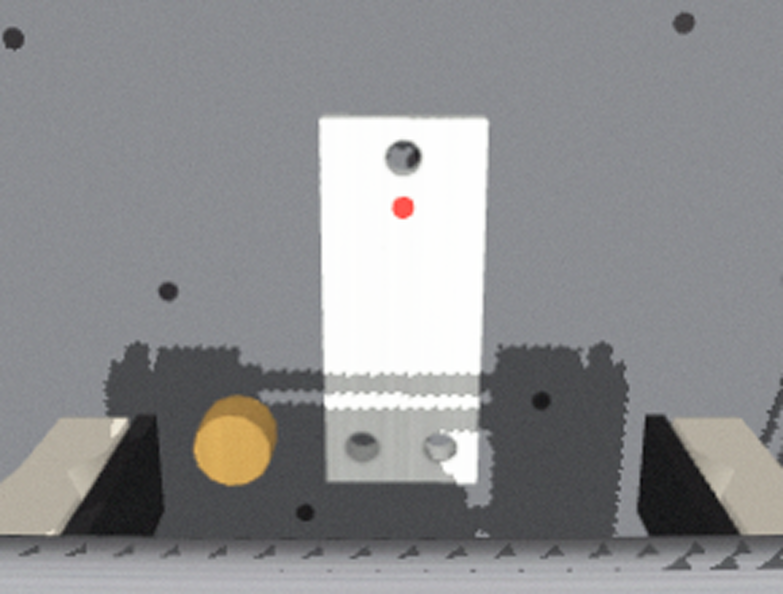

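The plate is square to the tool: holes at crop (403,158), (362,447), (440,447), dot at (403,208), corners at (319,118), (488,118), (327,482), (476,484). The collar at (233,440) is clear of the finger spots.

```bash
python3 - <<'E'
from h import *
import pickle
s,im=pickle.load(open("plate.pkl","rb"))
C=lambda p:(np.array(p,float)+.5)/2.7-.5+[130,100]
o=np.array([[0,-52],[14,52],[-14,52],[0,-36],[27,-65],[-27,-65],[27,65],[-27,65]])/1e3
w=unproj("wrist",C([(403,158),(362,447),(440,447),(403,208),(319,118),(488,118),(327,482),(476,484)]),.015,s)
t,y,e=fit(o,w);print(t,y,e,(1e3*(w[:,:2]-pts([*t,y],o))).round(1).tolist())
print(go(t,.04,y-90),go(t,.0045,y-90))
E
```

```text
[0.4765 0.2924] -27.94 0.63 [[-0.1, -0.3], [-0.1, -0.4], [-0.2, -0.6], [0.1, 0.3], [0.2, -0.3], [-0.6, -0.2], [0.2, 0.6], [0.3, 1.1]]
[-0.0887  0.0088  0.4287  0.0034] [-0.0887  0.0088  0.5707  0.0034]
```

>>> {"op": "step_arm", "data": {"plan": [[-0.09,0.01,0.15,0,87],[-0.09,0.01,0.3,0,87],[-0.09,0.01,0.42,0,87],[-0.09,0.01,0.51,0,87],[-0.09,0.01,0.55,0,87],[-0.09,0.01,0.57,0,87],[-0.09,0.01,0.57,0,87],[-0.09,0.01,0.57,0,45],[-0.09,0.01,0.57,0,45],[-0.09,0.01,0.57,0,45],[-0.09,0.01,0.57,0,45],[-0.09,0.01,0.57,0,45]], "newtons": 55}}

```text
time_s: 4.3
tcp_pos: [0.4761, 0.2942, 0.0053]
eef_rot: [-180.0, 0.1, -117.7]
contact_force: [0.5, 0.3, -0.1]
gripper_width: 0.059
gripper_force: 0.0
```

>>> {"op": "step_arm", "data": {"plan": [[0,0,0,0,45],[0,0,0,0,45],[0,0,0,0,45],[0,0,0,0,45]]}}

```text
time_s: 4.63
tcp_pos: [0.4758, 0.2938, 0.0045]
eef_rot: [-180.0, 0.0, -117.7]
contact_force: [-1.0, 0.7, 0.4]
gripper_width: 0.0454
gripper_force: 0.0
```

```bash
python3 - <<'E'
from h import *
print(r.get_state())
a=cv2.resize(eyes.capture("wrist")[150:420,100:460,::-1],(533,400));b=eyes.capture("scene")[90:290,250:430,::-1]
b=cv2.resize(b,(267,297));b=np.vstack([b,np.zeros((103,267,3),np.uint8)])
cv2.imwrite("pics/grip1.png",np.hstack([a,b]))
E
```

```text
{'time_s': 4.6333, 'joints': array([ 5.17518378e+01,  2.16717515e+01, -2.74908017e+01,  5.48400894e-04,
       -4.08359656e+01, -7.94787839e+01]), 'qd': array([-0.00587521,  0.05113516,  0.00266156, -0.01926821, -0.00285714,
        0.01149622]), 'joint_torque': array([ 4.84857606e-03, -5.08204758e+01,  2.03242671e+01,  4.84801233e+00,
       -7.22335652e-02,  2.19666122e-04]), 'tcp_pos': array([0.47584554, 0.29382275, 0.00449111]), 'eef_rot': array([-1.79999377e+02,  1.39083161e-03, -1.17726531e+02]), 'contact_force': array([-1.00740341,  0.74453663,  0.37426652]), 'moment': array([ 0.01643364,  0.05661076, -0.1000096 ]), 'gripper_force': 0.0, 'gripper_width': 0.04537927180017803}
```

View pics/grip1.png

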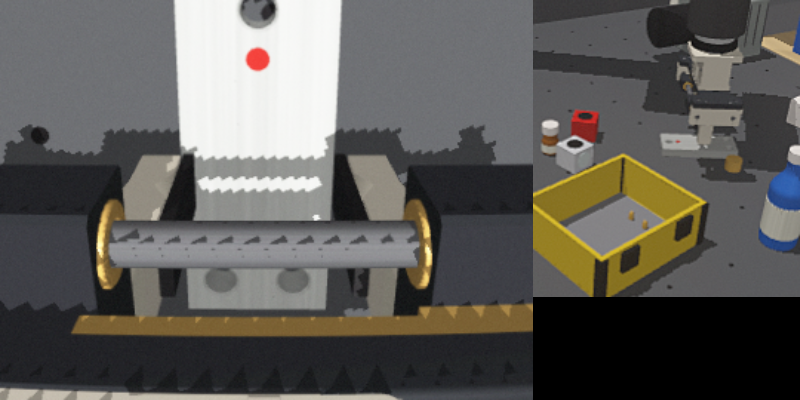

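The fingers straddle the plate (edges at x≈188 and 330 in the crop, pads just outside), but no grip force shows yet. I'll close further.

>>> {"op": "step_arm", "data": {"plan": [[0,0,0,0,30],[0,0,0,0,30],[0,0,0,0,30],[0,0,0,0,30]]}}

```text
time_s: 5.07
tcp_pos: [0.4759, 0.2937, 0.0044]
eef_rot: [180.0, -0.0, -117.7]
contact_force: [0.8, 0.3, 0.2]
gripper_width: 0.0305
gripper_force: 0.0
```

```bash
python3 - <<'E'
from h import *
a=cv2.resize(eyes.capture("wrist")[150:420,100:460,::-1],(533,400));b=cv2.imread("pics/grip1.png")[:400,:533]
cv2.imwrite("pics/grip2.png",a)
for y in (185,200,205): print(y,[int(v) for v in a[y,80:450:10].mean(1)],'\n   ',[int(v) for v in b[y,80:450:10].mean(1)])
print(np.abs(a.astype(int)-b).mean())
E
```

```text
185 [34, 35, 37, 37, 33, 37, 36, 27, 59, 138, 144, 139, 23, 22, 241, 241, 240, 243, 240, 243, 244, 245, 158, 115, 21, 57, 142, 139, 138, 22, 35, 36, 35, 35, 35, 37, 33] 
    [36, 36, 36, 21, 24, 139, 138, 139, 145, 124, 25, 19, 219, 245, 241, 241, 239, 242, 240, 242, 244, 243, 244, 247, 206, 144, 20, 25, 134, 149, 140, 138, 137, 23, 25, 34, 35]
200 [36, 35, 35, 33, 35, 36, 34, 33, 30, 139, 139, 137, 22, 20, 142, 144, 140, 149, 142, 148, 146, 148, 148, 94, 21, 23, 140, 139, 141, 62, 22, 36, 36, 34, 36, 36, 33] 
    [36, 34, 24, 73, 27, 137, 140, 138, 138, 24, 23, 18, 142, 146, 142, 141, 141, 144, 142, 146, 145, 146, 149, 153, 150, 133, 21, 19, 23, 140, 139, 140, 139, 55, 47, 24, 36]
205 [34, 34, 35, 33, 37, 37, 30, 91, 78, 140, 140, 122, 21, 20, 144, 140, 142, 145, 142, 144, 145, 148, 149, 82, 24, 21, 140, 139, 141, 78, 40, 35, 39, 36, 26, 36, 35] 
    [34, 37, 24, 113, 75, 137, 136, 136, 141, 23, 20, 19, 143, 147, 141, 140, 140, 144, 142, 147, 142, 147, 148, 151, 150, 123, 20, 18, 23, 138, 140, 140, 140, 76, 91, 22, 34]
11.951558786741714
```

View pics/grip2.png

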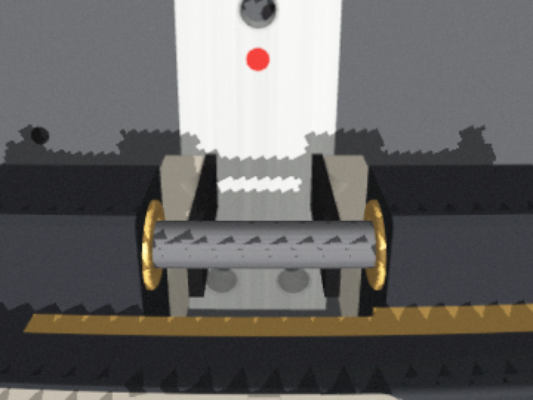

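```bash
python3 - <<'E'
from h import *
s=r.get_state()
T=np.eye(4);T[:3,:3]=R.from_euler("xyz",s["eef_rot"],degrees=True).as_matrix();T[:3,3]=s["tcp_pos"]
for z in (0,-.005,-.01,-.015,-.02):
    P=[[.0095,y,z,1] for y in (-.015,.015)]
    u=proj((np.array(P)@T.T)[:,:3],"wrist",s); print(z,((u-[100,150])*1.481).round(0).tolist())
c=pts([.4765,.2924,-27.94],np.array([[27,-.02*1e3],[-27,-20]])/1e3);print(((proj(np.c_[c,[.015]*2],"wrist",s)-[100,150])*1.481).round(0))
E
```

```text
0 [[220.0, 124.0], [301.0, 125.0]]
-0.005 [[219.0, 129.0], [302.0, 130.0]]
-0.01 [[218.0, 135.0], [303.0, 135.0]]
-0.015 [[216.0, 140.0], [304.0, 140.0]]
-0.02 [[215.0, 146.0], [305.0, 146.0]]
[[179. 104.]
 [336. 105.]]
```

The pads sit over the plate instead of beside it, with tips near row 155 where the TCP would be at row 124. So the tips look higher than the TCP reading says. I'll check from the scene camera.

```bash
python3 - <<'E'
from h import *
s=r.get_state();im=eyes.capture("scene")[:,:,::-1].copy()
p=s["tcp_pos"]
u=proj([p,p+[0,0,.02],p+[0,0,.03],p+[0,0,.066]],"scene")
pl=proj(np.c_[pts([.4765,.2924,-27.94],np.array([[27,65],[27,-65],[-27,-65],[-27,65]])/1e3),[.015]*4],"scene")
x0,y0=int(u[0,0])-50,int(u[0,1])-50;f=7
big=cv2.resize(im[y0:y0+80,x0:x0+100],None,fx=f,fy=f,interpolation=cv2.INTER_CUBIC)
for q in u: cv2.circle(big,tuple(int(v) for v in (q-[x0,y0]+.5)*f),3,(0,255,0),1)
for q in pl: cv2.circle(big,tuple(int(v) for v in (q-[x0,y0]+.5)*f),4,(255,0,255),1)
cv2.imwrite("pics/side1.png",big);print(((u-[x0,y0]+.5)*f).round())
E
```

```text
[[356. 356.]
 [363. 310.]
 [366. 286.]
 [379. 200.]]
```

View pics/side1.png

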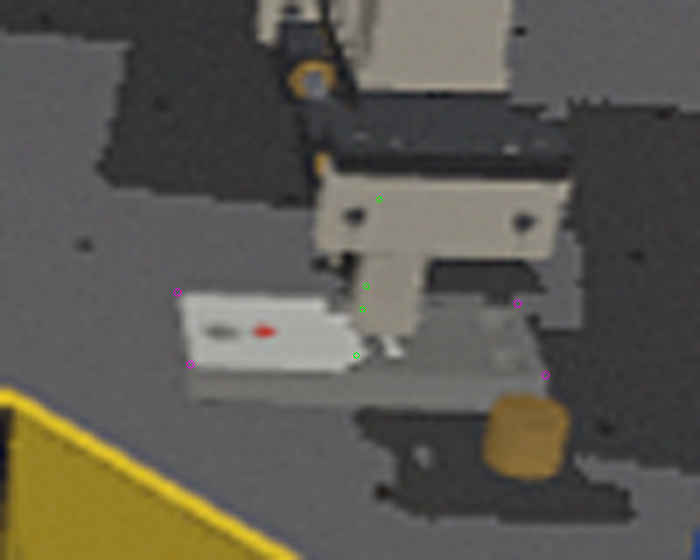

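The scene crop agrees: the finger tip at (385,332) stands about 27 mm above where the reported TCP (356,356) would put it. I'll open and probe downward gently, watching the force.

>>> {"op": "step_arm", "data": {"plan": [[0,0,0,0,87],[0,0,0,0,87],[0,0,0,0,87],[0,0,0,0,87],[0,0,0,0,87],[0,0,0,0,87],[0,0,0,0,87],[0,0,0.008,0,87],[0,0,0.012,0,87],[0,0,0.016,0,87],[0,0,0.02,0,87],[0,0,0.02,0,87]]}}

```text
time_s: 6.17
tcp_pos: [0.4757, 0.2936, -0.0008]
eef_rot: [180.0, -0.0, -117.7]
contact_force: [0.1, -0.2, 0.1]
gripper_width: 0.0871
gripper_force: 0.0
```

>>> {"op": "step_arm", "data": {"plan": [[0,0,0.008,0,87],[0,0,0.016,0,87],[0,0,0.024,0,87],[0,0,0.024,0,87]]}}

```text
time_s: 6.5
tcp_pos: [0.4756, 0.2935, -0.0071]
eef_rot: [180.0, -0.0, -117.7]
contact_force: [-0.9, 0.2, 0.5]
gripper_width: 0.0871
gripper_force: 0.0
```

No contact with the reported TCP below the table, so the real tips sit well behind it. I'll keep going.

>>> {"op": "step_arm", "data": {"plan": [[0,0,0.012,0,87],[0,0,0.024,0,87],[0,0,0.032,0,87],[0,0,0.04,0,87],[0,0,0.04,0,87]]}}

```text
time_s: 6.92
tcp_pos: [0.4756, 0.2935, -0.0171]
eef_rot: [180.0, -0.0, -117.7]
contact_force: [0.3, 0.1, -0.2]
gripper_width: 0.0871
gripper_force: 0.0
```

```bash
python3 - <<'E'
from h import *
im=eyes.capture("wrist");cv2.imwrite("pics/grip3raw.png",im[:,:,::-1]);print(r.get_state()["contact_force"])
# column profile: beige finger extents
hsv=im[:,:,:].astype(int)
for y in range(245,266,3): print(y,[int(v) for v in im[y,100:460:8].mean(1)])
E
```

```text
[-0.76989661  0.21095949  0.19229427]
245 [56, 57, 111, 63, 59, 57, 63, 61, 61, 57, 113, 113, 111, 113, 112, 242, 243, 246, 243, 242, 239, 243, 239, 243, 244, 244, 245, 247, 245, 217, 117, 110, 114, 113, 62, 60, 59, 55, 58, 59, 57, 115, 61, 60, 114]
248 [57, 58, 116, 60, 56, 63, 60, 56, 56, 60, 114, 112, 116, 114, 114, 243, 242, 246, 242, 242, 239, 243, 240, 242, 245, 245, 245, 247, 246, 204, 113, 114, 113, 61, 60, 60, 60, 58, 58, 59, 59, 113, 58, 56, 104]
251 [58, 44, 63, 58, 59, 61, 56, 57, 57, 58, 69, 61, 116, 111, 116, 242, 241, 246, 242, 242, 239, 242, 240, 242, 244, 245, 245, 247, 246, 196, 112, 112, 113, 59, 57, 58, 60, 62, 61, 59, 58, 58, 61, 59, 60]
254 [59, 19, 54, 61, 60, 58, 59, 88, 88, 95, 40, 55, 114, 111, 110, 242, 242, 245, 242, 242, 239, 243, 240, 243, 245, 244, 245, 246, 246, 178, 111, 111, 113, 56, 23, 86, 89, 89, 61, 56, 60, 58, 63, 60, 59]
257 [58, 23, 17, 60, 57, 57, 59, 140, 140, 189, 24, 49, 105, 113, 113, 242, 241, 245, 242, 242, 239, 242, 240, 241, 245, 245, 245, 247, 246, 165, 103, 106, 59, 62, 21, 122, 140, 138, 139, 55, 57, 58, 58, 62, 59]
260 [52, 23, 29, 55, 59, 57, 138, 138, 138, 192, 27, 42, 57, 57, 55, 232, 241, 245, 241, 241, 195, 203, 239, 241, 244, 244, 186, 206, 223, 124, 59, 61, 61, 61, 23, 74, 140, 139, 137, 58, 60, 61, 58, 61, 55]
263 [36, 38, 60, 58, 59, 59, 138, 141, 136, 124, 26, 30, 60, 56, 61, 143, 143, 149, 168, 172, 142, 148, 142, 146, 174, 186, 146, 154, 145, 73, 60, 58, 60, 57, 19, 24, 138, 137, 141, 66, 59, 58, 58, 57, 21]
```

>>> {"op": "step_arm", "data": {"plan": [[0,0,0.012,0,87],[0,0,0.024,0,87],[0,0,0.024,0,87],[0,0,0.024,0,45],[0,0,0.024,0,45],[0,0,0.024,0,45],[0,0,0.024,0,45],[0,0,0.024,0,45],[0,0,0.024,0,45],[0,0,0.024,0,45],[0,0,0.024,0,45],[0,0,0.024,0,45]]}}

```text
time_s: 7.97
tcp_pos: [0.4762, 0.2938, -0.0224]
eef_rot: [-180.0, 0.0, -117.7]
contact_force: [2.8, -0.9, -0.5]
gripper_width: 0.0532
gripper_force: 55.0
```

Gripped at 53.2 mm with 55 N. I'll lift and measure the plate in the hand from the red dot.

>>> {"op": "step_arm", "data": {"plan": [[0,0,-0.02,0,45],[0,0,-0.1,0,45],[0,0,-0.22,0,45],[0,0,-0.34,0,45],[0,0,-0.44,0,45],[0,0,-0.48,0,45],[0,0,-0.48,0,45],[0,0,-0.48,0,45]]}}

```text
time_s: 8.63
tcp_pos: [0.4748, 0.2932, 0.0963]
eef_rot: [179.9, -0.1, -117.8]
contact_force: [0.0, -0.4, -9.1]
gripper_width: 0.0537
gripper_force: 55.0
```

```bash
cat >> h.py <<'E'
def totool(P,s):
    return (np.asarray(P)-s["tcp_pos"])@R.from_euler("xyz",s["eef_rot"],degrees=True).as_matrix()
E
python3 - <<'E'
from h import *
import pickle
s=r.get_state();im=eyes.capture("wrist");pickle.dump((s,im),open("hand1.pkl","wb"))
print(s["tcp_pos"],s["eef_rot"],s["contact_force"],s["gripper_width"],s["gripper_force"])
z=s["tcp_pos"][2]+.0374
k=((im[...,0].astype(int)-im[...,1]>80)&(im[...,0]>150)).astype(np.uint8)
n,l,st,c=cv2.connectedComponentsWithStats(k)
for j in range(1,n):
    if st[j,4]>20: print("red",c[j],st[j,4],totool(unproj("wrist",c[j],z,s),s)*1e3)
u,v=proj([s["tcp_pos"]+R.from_euler("xyz",s["eef_rot"],degrees=True).as_matrix()@[.053,0,-.0374]],"wrist",s)[0].round().astype(int)
print(u,v)
g=im[v-14:v+15,u-14:u+15].mean(2);k=(g<190).astype(np.uint8);n,l,st,c=cv2.connectedComponentsWithStats(k)
for j in range(1,n):
    if st[j,4]>20: print("hole",c[j]+[u-14,v-14],st[j],totool(unproj("wrist",c[j]+[u-14,v-14],z,s),s)*1e3)
# white plate left/right edges on rows
for y in (160,180,200,220):
    w=np.where(im[y].mean(1)>200)[0]; w=w[(w>180)&(w<380)]; print(y,w.min(),w.max(),(totool(unproj("wrist",[(w.min()-.5,y),(w.max()+.5,y)],z,s),s)*1e3).round(1)[:,:2].tolist())
E
```

```text
[0.47477002 0.29323078 0.09626396] [ 1.79921551e+02 -5.80746170e-02 -1.17777484e+02] [ 2.45744023e-03 -4.05325966e-01 -9.07125704e+00] 0.05365060507315707 54.99698281288147
red [278.06976744 203.96511628] 258 [[ 37.31501792   1.14742985 -37.36066092]]
275 167
hole [277.00946372 165.52050473] [  2   0  27  28 634] [[ 53.72514574   0.68693961 -37.3446582 ]]
160 213 344 [[56.0, -25.7], [56.1, 28.3]]
180 213 342 [[47.7, -26.2], [47.7, 27.9]]
200 214 341 [[39.0, -26.2], [39.1, 28.0]]
220 216 340 [[30.1, -25.8], [30.2, 28.0]]
```

```bash
python3 - <<'E'
from h import *
print(go([.6358,.0304],.10,-76.16))
E
```

```text
[ 0.6274 -1.0602 -0.0185 -0.6935]
```

>>> {"op": "step_arm", "data": {"plan": [[0.06,-0.09,-0.02,-0.07,45],[0.15,-0.24,-0.02,-0.17,45],[0.24,-0.39,-0.02,-0.28,45],[0.33,-0.54,-0.02,-0.38,45],[0.42,-0.69,-0.02,-0.49,45],[0.51,-0.84,-0.02,-0.59,45],[0.59,-0.95,-0.02,-0.66,45],[0.63,-1,-0.02,-0.69,45],[0.63,-1,-0.02,-0.69,45]]}}

```text
time_s: 9.43
tcp_pos: [0.6237, 0.033, 0.0988]
eef_rot: [179.7, -0.1, -76.5]
contact_force: [0.5, 2.2, -7.9]
gripper_width: 0.0535
gripper_force: 55.0
```

```bash
python3 - <<'E'
from h import *
print(r.get_state()["tcp_pos"],go([.6358,.0304],.0016,-76.16))
E
```

```text
[0.62368681 0.03303205 0.09883122] [ 0.0216 -0.0446  0.3889 -0.0051]
```

>>> {"op": "step_arm", "data": {"plan": [[0.02,-0.04,0,0,45],[0.02,-0.04,0.05,0,45],[0.02,-0.04,0.15,0,45],[0.02,-0.04,0.25,0,45],[0.02,-0.04,0.3,0,45],[0.02,-0.04,0.32,0,45],[0.02,-0.04,0.32,0,45],[0.02,-0.04,0.32,0,45]]}}

```text
time_s: 10.1
tcp_pos: [0.6347, 0.0357, 0.0219]
eef_rot: [179.9, -0.0, -76.3]
contact_force: [0.5, 0.4, -8.0]
gripper_width: 0.0532
gripper_force: 55.0
```

```bash
python3 - <<'E'
from h import *
import pickle
ss=[]
for _ in range(3): im=eyes.capture("wrist"); ss.append(r.get_state())
p=np.mean([s["tcp_pos"] for s in ss],0);e=ss[-1]["eef_rot"];print(p,[s["eef_rot"].round(2).tolist() for s in ss])
b=[*p,np.mean([s["eef_rot"][2] for s in ss])]
print(go([.6358,.0304],-.0164,-76.16,b))
s=ss[-1];z=p[2]+.0374
k=((im[...,0].astype(int)-im[...,1]>80)&(im[...,0]>150)&(im[...,2]>60)).astype(np.uint8)
n,l,st,c=cv2.connectedComponentsWithStats(k)
for j in range(1,n):
    if st[j,4]>100: print("red",c[j],st[j,4],totool(unproj("wrist",c[j],z,s),s)*1e3)
E
```

```text
[0.63557628 0.0359289  0.02324266] [[-179.97, -0.01, -76.3], [-179.91, -0.01, -76.3], [-179.89, 0.0, -76.31]]
[ 0.0217  0.0044  0.1586 -0.0024]
```

>>> {"op": "step_arm", "data": {"plan": [[0.022,0.004,0,-0.002,45],[0.022,0.004,0.04,-0.002,45],[0.022,0.004,0.08,-0.002,45],[0.022,0.004,0.084,-0.002,45],[0.022,0.004,0.084,-0.002,45]]}}

```text
time_s: 10.67
tcp_pos: [0.6338, 0.0295, -0.0001]
eef_rot: [179.8, -0.0, -76.2]
contact_force: [-0.3, 0.5, -7.8]
gripper_width: 0.0535
gripper_force: 55.0
```

```bash
python3 - <<'E'
from h import *
ss=[]
for _ in range(4): im=eyes.capture("wrist"); ss.append(r.get_state())
p=np.mean([s["tcp_pos"] for s in ss],0);y=np.mean([s["eef_rot"][2] for s in ss]);print(p,y,ss[-1]["contact_force"])
print(go([.6358,.0304],-.0164,-76.16,[*p,y]))
s=ss[-1];z=p[2]+.0374
# plate edges and rim edges on a few rows, in tool frame
g=im.mean(2)
cv2.imwrite("pics/over.png",im[100:280,150:420,::-1])
for row in (160,190,210,230): print(row,[int(v) for v in g[row,180:380:5]])
E
```

```text
[0.635078   0.02991029 0.00122746] -76.20475141312026 [ 0.50324313 -0.05328874 -8.12615013]
[-0.0012 -0.0033  0.0705 -0.0007]
160 [172, 172, 172, 169, 173, 170, 115, 227, 226, 228, 232, 227, 230, 228, 229, 230, 230, 183, 87, 158, 106, 70, 86, 232, 237, 237, 236, 232, 233, 237, 239, 240, 236, 189, 182, 184, 181, 182, 180, 179]
190 [167, 166, 171, 171, 168, 171, 170, 227, 226, 229, 230, 227, 230, 227, 228, 230, 230, 227, 230, 227, 225, 224, 228, 231, 237, 236, 234, 233, 233, 238, 238, 239, 235, 174, 176, 175, 175, 176, 176, 177]
210 [167, 168, 167, 168, 167, 170, 145, 193, 228, 228, 229, 227, 230, 227, 228, 229, 231, 225, 217, 113, 112, 150, 227, 233, 235, 236, 235, 233, 236, 239, 237, 237, 235, 175, 174, 172, 176, 176, 172, 171]
230 [167, 168, 168, 169, 166, 165, 166, 124, 227, 228, 227, 228, 233, 227, 228, 228, 230, 221, 231, 228, 227, 223, 230, 233, 235, 235, 234, 233, 169, 228, 238, 128, 151, 86, 138, 170, 170, 170, 124, 170]
```

>>> {"op": "step_arm", "data": {"plan": [[-0.001,-0.003,0,0,45],[-0.001,-0.003,0.01,0,45],[-0.001,-0.003,0.018,0,45],[-0.001,-0.003,0.024,0,45],[-0.001,-0.003,0.03,0,45],[-0.001,-0.003,0.036,0,45],[-0.001,-0.003,0.036,0,45]]}}

```text
time_s: 11.45
tcp_pos: [0.6355, 0.0303, -0.008]
eef_rot: [180.0, 0.0, -76.2]
contact_force: [-0.4, -0.2, -7.7]
gripper_width: 0.0539
gripper_force: 55.0
```

The plate's underside is below the stud tops with no contact force, so the holes match. I'll lower it the rest of the way.

>>> {"op": "step_arm", "data": {"plan": [[0,0,0.008,0,45],[0,0,0.016,0,45],[0,0,0.022,0,45],[0,0,0.027,0,45],[0,0,0.03,0,45],[0,0,0.032,0,45],[0,0,0.032,0,45]]}}

```text
time_s: 12.03
tcp_pos: [0.6357, 0.0304, -0.0157]
eef_rot: [180.0, -0.0, -76.2]
contact_force: [-0.5, 0.0, -8.6]
gripper_width: 0.0536
gripper_force: 55.0
```

>>> {"op": "step_arm", "data": {"plan": [[0,0,0.002,0,45],[0,0,0.003,0,45],[0,0,0.004,0,45],[0,0,0.004,0,45]]}}

```text
time_s: 12.37
tcp_pos: [0.6358, 0.0304, -0.0164]
eef_rot: [-180.0, -0.0, -76.2]
contact_force: [-0.5, 0.5, -7.6]
gripper_width: 0.0535
gripper_force: 55.0
```

>>> {"op": "step_arm", "data": {"plan": [[0,0,0.002,0,45],[0,0,0.004,0,45],[0,0,0.004,0,45]]}}

```text
time_s: 12.62
tcp_pos: [0.6358, 0.0304, -0.0164]
eef_rot: [-180.0, -0.0, -76.2]
contact_force: [-4.4, 1.2, 4.1]
gripper_width: 0.0535
gripper_force: 55.0
```

It has contacted the floor and the weight is transferred. I'll release gently and rise.

>>> {"op": "step_arm", "data": {"plan": [[0,0,0.002,0,68],[0,0,0.002,0,68],[0,0,0.002,0,68],[0,0,0.002,0,68],[0,0,0,0,68],[0,0,-0.06,0,68],[0,0,-0.2,0,68],[0,0,-0.36,0,68],[0,0,-0.5,0,68],[0,0,-0.6,0,68],[0,0,-0.6,0,68],[0,0,-0.6,0,68]]}}

```text
time_s: 13.62
tcp_pos: [0.637, 0.0308, 0.1346]
eef_rot: [-179.8, 0.0, -76.2]
contact_force: [-0.6, 0.5, -0.7]
gripper_width: 0.068
gripper_force: 0.0
```

```bash
python3 - <<'E'
from h import *
import pickle
s=r.get_state();im=eyes.capture("wrist");pickle.dump((s,im),open("seated.pkl","wb"))
print(s["tcp_pos"],s["eef_rot"],s["contact_force"])
k=((im[...,0].astype(int)-im[...,1]>80)&(im[...,0]>150)&(im[...,2]>60)).astype(np.uint8)
n,l,st,c=cv2.connectedComponentsWithStats(k)
for j in range(1,n):
    if st[j,4]>40: print("red",c[j],st[j,4],unproj("wrist",c[j],.021,s)[0])
print("expected dot",pts([.6351,.0289,13.84],[[0,-.036]]))
for row in (170,190,210): 
    w=np.where(im[row].mean(1)>200)[0]; w=w[(w>200)&(w<340)]; print(row,w.min(),w.max(), unproj("wrist",[(w.min()-.5,row),(w.max()+.5,row)],.021,s).round(4)[:,:2].tolist())
t=pts([.6351,.0289,13.84],[[0,.03]])[0];print("cube target",t)
cv2.imwrite("pics/seated.png",im[90:310,130:430,::-1].repeat(2,0).repeat(2,1))
E
```

```text
[0.636951   0.03076092 0.13461309] [-1.79750656e+02  2.28560366e-02 -7.62084442e+01] [-0.59721512  0.51822641 -0.67643022]
red [279.71698113 153.88679245] 53 [ 0.64447616 -0.0051734   0.021     ]
expected dot [[ 0.64371161 -0.00605483]]
170 245 339 [[0.6699, 0.015], [0.5926, -0.0042]]
190 249 338 [[0.6629, 0.0311], [0.5884, 0.0125]]
210 201 331 [[0.6996, 0.0586], [0.5892, 0.0311]]
cube target [0.62792366 0.05802903]
```

The dot lands within 1.2 mm of the expected seated position, so the plate is on the studs. Next is the cube.

```bash
python3 - <<'E'
from h import *
b=[.636,.0304,.1336,-76.2]
print(go([.5,.05],.15,-136,b)); print(go([.433,.07],.15,-163.4,[.5,.05,.15,-136]))
E
```

```text
[-0.2059  0.5096 -0.0656  0.9967]
[ 0.1372  0.2437 -0.      0.4567]
```

>>> {"op": "step_arm", "data": {"plan": [[-0.2,0.51,-0.07,1,70],[-0.2,0.51,-0.07,1,70],[-0.2,0.51,-0.07,1,70],[-0.2,0.51,-0.07,1,70],[-0.2,0.51,-0.07,1,70],[-0.2,0.51,-0.07,1,70],[-0.2,0.51,-0.07,1,70],[-0.2,0.51,-0.07,1,70],[-0.2,0.51,-0.07,1,70]]}}

```text
time_s: 14.42
tcp_pos: [0.499, 0.0483, 0.1484]
eef_rot: [179.9, -0.1, -136.6]
contact_force: [-0.0, 0.7, 0.2]
gripper_width: 0.0701
gripper_force: 0.0
```

>>> {"op": "step_arm", "data": {"plan": [[0.14,0.24,0,0.45,74],[0.14,0.24,0,0.45,74],[0.14,0.24,0,0.45,74],[0.14,0.24,0,0.45,74],[0.14,0.24,0,0.45,74],[0.14,0.24,0,0.45,74]]}}

```text
time_s: 14.92
tcp_pos: [0.4327, 0.0674, 0.1491]
eef_rot: [-180.0, -0.1, -163.0]
contact_force: [0.7, 0.1, -0.2]
gripper_width: 0.074
gripper_force: 0.0
```

```bash
python3 - <<'E'
from h import *
import pickle
s=r.get_state();im=eyes.capture("wrist");pickle.dump((s,im),open("cube.pkl","wb"))
print(s["tcp_pos"],s["eef_rot"])
c=pts([.4332,.0702,16.6],np.array([[22,22],[22,-22],[-22,-22],[-22,22],[0,0]])/1e3)
print(proj(np.c_[c,[.04]*5],"wrist",s).round())
u,v=proj(np.c_[c,[.04]*5],"wrist",s)[4].astype(int)
u=max(u,75)
cv2.imwrite("pics/cube1.png",cv2.resize(im[max(v-60,0):v+60,u-75:u+75,::-1],None,fx=5,fy=5,interpolation=cv2.INTER_CUBIC));print(u,v)
g=im.mean(2)[v-20:v+20,u-20:u+20];k=(g<60).astype(np.uint8);n,l,st,cc=cv2.connectedComponentsWithStats(k);j=1+np.argmax(st[1:,4]);q=cc[j]+[u-20,v-20];print("disc",q,st[j],unproj("wrist",q,.04,s))
E
```

```text
[0.4327115  0.06743695 0.14905376] [-1.79975760e+02 -1.00158611e-01 -1.63013297e+02]
[[305. 226.]
 [254. 226.]
 [253. 176.]
 [306. 176.]
 [279. 201.]]
279 201
disc [281.22625698 200.01396648] [  7   4  31  30 716] [[0.43163553 0.07133014 0.04      ]]
```

View pics/cube1.png

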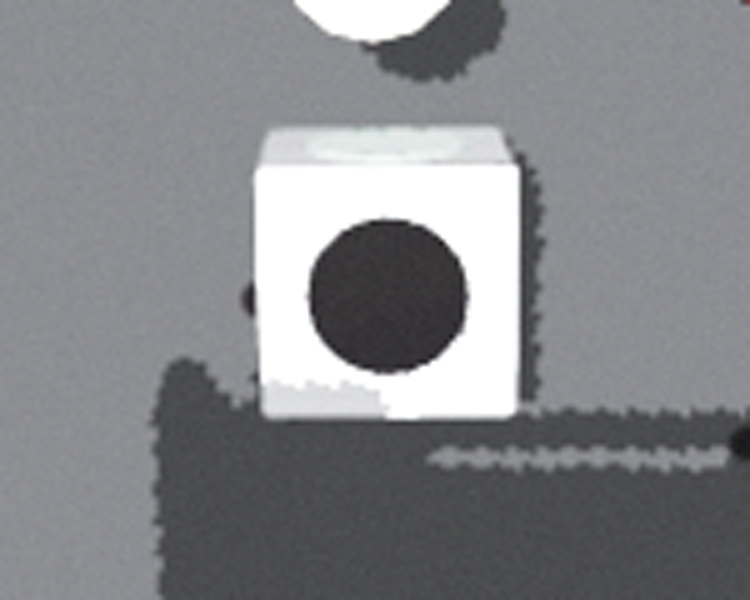

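The cube is square to the jaws (disc at (388,296), window face toward the oil), so I can grip it as is.

```bash
python3 - <<'E'
from h import *
a=np.radians(-163.2);tx=np.array([np.cos(a),np.sin(a)]);ty=np.array([np.sin(a),-np.cos(a)])
print(go(np.array([.4316,.0713])-.001*tx-.001*ty,-.015,-163.2))
E
```

```text
[-0.0036  0.0123  0.6566  0.0032]
```

>>> {"op": "step_arm", "data": {"plan": [[0,0.012,0.15,0,74],[0,0.012,0.3,0,74],[0,0.012,0.44,0,74],[0,0.012,0.56,0,74],[0,0.012,0.63,0,74],[0,0.012,0.655,0,74],[0,0.012,0.655,0,74],[0,0.012,0.655,0,35],[0,0.012,0.655,0,35],[0,0.012,0.655,0,35],[0,0.012,0.655,0,35],[0,0.012,0.655,0,35]], "newtons": 30}}

```text
time_s: 15.97
tcp_pos: [0.4329, 0.0709, -0.0129]
eef_rot: [180.0, 0.1, -163.2]
contact_force: [0.9, -0.2, 0.2]
gripper_width: 0.0462
gripper_force: 0.0
```

>>> {"op": "step_arm", "data": {"plan": [[0,0,0,0,35],[0,0,0,0,35],[0,0,0,0,35]]}}

```text
time_s: 16.22
tcp_pos: [0.4328, 0.0708, -0.013]
eef_rot: [180.0, 0.1, -163.2]
contact_force: [-2.4, 0.1, 7.7]
gripper_width: 0.0439
gripper_force: 30.0
```

>>> {"op": "step_arm", "data": {"plan": [[0,0,-0.03,0,35],[0,0,-0.12,0,35],[0,0,-0.26,0,35],[0,0,-0.4,0,35],[0,0,-0.48,0,35],[0,0,-0.48,0,35],[0,0,-0.48,0,35]]}}

```text
time_s: 16.8
tcp_pos: [0.4327, 0.0709, 0.1075]
eef_rot: [179.9, 0.2, -163.2]
contact_force: [-0.4, 0.6, -2.5]
gripper_width: 0.0438
gripper_force: 30.0
```

```bash
python3 - <<'E'
from h import *
s=r.get_state();im=eyes.capture("wrist");print(s["tcp_pos"],s["eef_rot"],s["contact_force"],s["gripper_force"])
z=s["tcp_pos"][2]+.053
u,v=proj([s["tcp_pos"]+[0,0,.053]],"wrist",s)[0].astype(int)
g=im.mean(2)[v-26:v+27,u-26:u+27];k=(g<70).astype(np.uint8);n,l,st,cc=cv2.connectedComponentsWithStats(k)
for j in range(1,n):
  if st[j,4]>100:
    q=cc[j]+[u-26,v-26];t=totool(unproj("wrist",q,z,s),s)[0];print("disc",q,st[j],t*1e3)
cv2.imwrite("pics/hand_cube.png",im[:,:,::-1])
E
```

```text
[0.43270499 0.070929   0.10746273] [ 1.79922888e+02  1.70060737e-01 -1.63223936e+02] [-0.37522971  0.61220363 -2.51638018] 29.966321289539337
disc [275.9371179  288.10480349] [   0    0   53   23 1145] [  6.93608197   0.38630019 -53.02034875]
```

```bash
python3 - <<'E'
from h import *
print(go([.6291,.0574],.107,-166.16))
E
```

```text
[-0.7405 -0.2775 -0.0032  0.0487]
```

>>> {"op": "step_arm", "data": {"plan": [[-0.1,-0.04,0,0.01,35],[-0.25,-0.09,0,0.02,35],[-0.4,-0.15,0,0.03,35],[-0.55,-0.21,0,0.04,35],[-0.68,-0.255,0,0.05,35],[-0.74,-0.277,0,0.05,35],[-0.74,-0.277,0,0.05,35],[-0.74,-0.277,0.1,0.05,35],[-0.74,-0.277,0.2,0.05,35],[-0.74,-0.277,0.3,0.05,35],[-0.74,-0.277,0.34,0.05,35],[-0.74,-0.277,0.34,0.05,35]]}}

```text
time_s: 17.85
tcp_pos: [0.6261, 0.0566, 0.0169]
eef_rot: [-180.0, -0.5, -166.2]
contact_force: [0.2, -0.7, -2.6]
gripper_width: 0.0436
gripper_force: 30.0
```

```bash
python3 - <<'E'
from h import *
ss=[]
for _ in range(4): im=eyes.capture("wrist"); ss.append(r.get_state())
p=np.mean([s["tcp_pos"] for s in ss],0);y=np.mean([s["eef_rot"][2] for s in ss]);print(p,y,ss[-1]["contact_force"])
print(go([.6291,.0574],.008,-166.16,[*p,y]))
E
```

```text
[0.62937725 0.05760957 0.0211922 ] -166.18977511770527 [-0.32868506 -0.26413396 -1.35810289]
[ 0.0013 -0.0005  0.0528 -0.0005]
```

>>> {"op": "step_arm", "data": {"plan": [[0.001,0,0.01,0,35],[0.001,0,0.025,0,35],[0.001,0,0.038,0,35],[0.001,0,0.046,0,35],[0.001,0,0.05,0,35],[0.001,0,0.05,0,35]]}}

```text
time_s: 18.55
tcp_pos: [0.629, 0.0575, 0.0084]
eef_rot: [-180.0, -0.0, -166.2]
contact_force: [-0.1, -1.1, -1.9]
gripper_width: 0.0437
gripper_force: 30.0
```

>>> {"op": "step_arm", "data": {"plan": [[0,0,0.0015,0,35],[0,0,0.003,0,35],[0,0,0.003,0,35]]}}

```text
time_s: 18.8
tcp_pos: [0.6294, 0.0576, 0.0081]
eef_rot: [-180.0, 0.0, -166.2]
contact_force: [-0.1, 0.1, -1.7]
gripper_width: 0.0437
gripper_force: 30.0
```

>>> {"op": "step_arm", "data": {"plan": [[0,0,0.002,0,35],[0,0,0.004,0,35],[0,0,0.004,0,35]]}}

```text
time_s: 19.05
tcp_pos: [0.6294, 0.0576, 0.008]
eef_rot: [-180.0, 0.0, -166.2]
contact_force: [-3.9, 0.4, 7.4]
gripper_width: 0.0435
gripper_force: 30.0
```

Contact made. I'll release, rise and head for the barrel.

>>> {"op": "step_arm", "data": {"plan": [[0,0,0.002,0,62],[0,0,0.002,0,62],[0,0,0.002,0,62],[0,0,0,0,62],[0,0,-0.06,0,62],[0,0,-0.2,0,62],[0,0,-0.36,0,62],[0,0,-0.52,0,62],[0,0,-0.58,0,70],[0,0,-0.58,0,70]]}}

```text
time_s: 19.88
tcp_pos: [0.6322, 0.0582, 0.1578]
eef_rot: [180.0, 0.5, -166.2]
contact_force: [0.9, 0.0, 0.4]
gripper_width: 0.0685
gripper_force: 0.0
```

>>> {"op": "step_arm", "data": {"plan": [[0.94,-0.42,0,-0.5,74],[0.94,-0.42,0,-0.5,74],[0.94,-0.42,0,-0.5,74],[0.94,-0.42,0,-0.5,74],[0.94,-0.42,0,-0.5,74],[0.94,-0.42,0,-0.5,74],[0.94,-0.42,0,-0.5,74],[0.94,-0.42,0,-0.5,74],[0.94,-0.42,0,-0.5,74]]}}

```text
time_s: 20.63
tcp_pos: [0.4261, -0.1007, 0.1523]
eef_rot: [-180.0, 0.1, -136.3]
contact_force: [0.5, 0.5, 0.2]
gripper_width: 0.0742
gripper_force: 0.0
```

```bash
python3 - <<'E'
from h import *
s=r.get_state();im=eyes.capture("wrist");print(s["tcp_pos"],s["eef_rot"])
cv2.imwrite("pics/barrel.png",im[:,:,::-1])
u,v=proj([[.4271,-.1005,.04]],"wrist",s)[0].astype(int);print(u,v)
g=im.mean(2)
k=(g>200).astype(np.uint8);n,l,st,cc=cv2.connectedComponentsWithStats(k)
for j in range(1,n):
    if st[j,4]>300:
        c=max(cv2.findContours((l==j).astype(np.uint8),cv2.RETR_EXTERNAL,cv2.CHAIN_APPROX_NONE)[0],key=len)
        (a,b),rad=cv2.minEnclosingCircle(c);e=cv2.fitEllipse(c)
        print(cc[j],st[j],(a,b,rad),e,unproj("wrist",[e[0],(a,b)],.04,s).round(4).tolist())
E
```

```text
[ 0.42611074 -0.10068378  0.15230904] [-1.79958170e+02  5.87401907e-02 -1.36269014e+02]
275 198
[55.16901408 77.91905651] [    0     0   130   164 11786] (49.71973419189453, 74.07960510253906, 89.21802520751953) ((55.54685974121094, 79.25943756103516), (97.71259307861328, 178.63925170898438), 151.0829620361328) [[0.4776, -0.2978, 0.04], [0.4777, -0.3038, 0.04]]
[278.50770867 196.51727804] [ 254  173   50   48 1881] (278.5071105957031, 196.95640563964844, 24.824527740478516) ((278.5194091796875, 196.54454040527344), (47.45099639892578, 48.732975006103516), 94.13970947265625) [[0.4241, -0.1003, 0.04], [0.4244, -0.1001, 0.04]]
```

```bash
python3 - <<'E'
from h import *
print(go([.4256,-.1002],-.013,-136.3))
E
```

```text
[0.0029 0.0031 0.6607 0.0012]
```

>>> {"op": "step_arm", "data": {"plan": [[0.003,0.003,0.15,0,74],[0.003,0.003,0.3,0,74],[0.003,0.003,0.44,0,74],[0.003,0.003,0.56,0,74],[0.003,0.003,0.63,0,74],[0.003,0.003,0.66,0,74],[0.003,0.003,0.66,0,74],[0.003,0.003,0.66,0,35],[0.003,0.003,0.66,0,35],[0.003,0.003,0.66,0,35],[0.003,0.003,0.66,0,35],[0.003,0.003,0.66,0,35]]}}

```text
time_s: 21.68
tcp_pos: [0.4256, -0.1002, -0.0122]
eef_rot: [-179.9, 0.1, -136.2]
contact_force: [0.6, -0.2, 0.1]
gripper_width: 0.0462
gripper_force: 0.0
```

>>> {"op": "step_arm", "data": {"plan": [[0,0,0,0,35],[0,0,0,0,35],[0,0,0,0,35]]}}

```text
time_s: 21.93
tcp_pos: [0.4255, -0.1003, -0.0123]
eef_rot: [-180.0, 0.1, -136.2]
contact_force: [-1.8, 0.9, 8.5]
gripper_width: 0.0421
gripper_force: 30.0
```

>>> {"op": "step_arm", "data": {"plan": [[0,0,-0.03,0,35],[0,0,-0.12,0,35],[0,0,-0.26,0,35],[0,0,-0.4,0,35],[0,0,-0.48,0,35],[0,0,-0.48,0,35],[0,0,-0.48,0,35]]}}

```text
time_s: 22.52
tcp_pos: [0.4256, -0.1002, 0.1084]
eef_rot: [-179.9, 0.2, -136.2]
contact_force: [0.3, 0.3, -0.9]
gripper_width: 0.0424
gripper_force: 30.0
```

```bash
python3 - <<'E'
from h import *
s=r.get_state();im=eyes.capture("wrist");print(s["tcp_pos"],s["eef_rot"],s["contact_force"],s["gripper_width"])
z=s["tcp_pos"][2]+.0523
g=im.mean(2);cv2.imwrite("pics/hand_barrel.png",im[:,:,::-1])
M=R.from_euler("xyz",s["eef_rot"],degrees=True).as_matrix()
for x in (0,.01,.015,.02,.022,.024,.028): print(x,proj([s["tcp_pos"]+M@[x,.001,-.0523]],"wrist",s)[0].round(1))
for c in (265,280,295): print(c,[(y,int(g[y,c])) for y in range(190,312,4)])
h=cv2.imread("pics/hand_cube.png").mean(2);print("cube",[(y,int(h[y,280])) for y in range(190,312,4)])
E
```

```text
[ 0.42557141 -0.10016889  0.1084229 ] [-179.90657109    0.1807314  -136.22491473] [ 0.30934819  0.29590176 -0.87285604] 0.042426609193313994
0 [277.3 300.8]
0.01 [277.3 279.4]
0.015 [277.3 268.3]
0.02 [277.3 256.9]
0.022 [277.4 252.3]
0.024 [277.4 247.6]
0.028 [277.4 238.2]
265 [(190, 69), (194, 68), (198, 67), (202, 68), (206, 70), (210, 67), (214, 67), (218, 68), (222, 91), (226, 56), (230, 34), (234, 119), (238, 123), (242, 29), (246, 17), (250, 121), (254, 232), (258, 225), (262, 225), (266, 227), (270, 147), (274, 199), (278, 197), (282, 202), (286, 199), (290, 236), (294, 200), (298, 200), (302, 48), (306, 71), (310, 84)]
280 [(190, 69), (194, 67), (198, 69), (202, 69), (206, 69), (210, 69), (214, 71), (218, 66), (222, 123), (226, 12), (230, 96), (234, 116), (238, 107), (242, 7), (246, 50), (250, 120), (254, 233), (258, 227), (262, 226), (266, 227), (270, 201), (274, 198), (278, 199), (282, 201), (286, 232), (290, 235), (294, 203), (298, 200), (302, 47), (306, 71), (310, 63)]
295 [(190, 70), (194, 68), (198, 71), (202, 69), (206, 69), (210, 71), (214, 70), (218, 70), (222, 37), (226, 82), (230, 7), (234, 115), (238, 115), (242, 69), (246, 11), (250, 106), (254, 128), (258, 226), (262, 225), (266, 228), (270, 149), (274, 198), (278, 199), (282, 200), (286, 235), (290, 234), (294, 205), (298, 200), (302, 43), (306, 70), (310, 46)]
cube [(190, 144), (194, 144), (198, 144), (202, 145), (206, 146), (210, 143), (214, 125), (218, 78), (222, 225), (226, 229), (230, 230), (234, 229), (238, 230), (242, 232), (246, 241), (250, 199), (254, 255), (258, 255), (262, 229), (266, 227), (270, 159), (274, 23), (278, 26), (282, 50), (286, 29), (290, 28), (294, 31), (298, 31), (302, 96), (306, 143), (310, 165)]
```

```bash
python3 - <<'E'
from h import *
print(go([.6432,.0005],.107,-76.16))
E
```

```text
[-9.1050e-01 -3.1370e-01  6.0000e-04 -1.0013e+00]
```

>>> {"op": "step_arm", "data": {"plan": [[-0.08,-0.03,0,-0.1,35],[-0.2,-0.07,0,-0.2,35],[-0.32,-0.11,0,-0.31,35],[-0.44,-0.15,0,-0.42,35],[-0.56,-0.19,0,-0.53,35],[-0.68,-0.23,0,-0.64,35],[-0.79,-0.27,0,-0.76,35],[-0.88,-0.305,0,-0.87,35],[-0.91,-0.314,0,-0.97,35],[-0.91,-0.314,0,-1,35],[-0.91,-0.314,0,-1,35]]}}

```text
time_s: 23.48
tcp_pos: [0.6426, 0.0004, 0.104]
eef_rot: [179.7, 0.0, -76.1]
contact_force: [0.5, -0.5, -2.4]
gripper_width: 0.0426
gripper_force: 30.0
```

>>> {"op": "step_arm", "data": {"plan": [[0,0,0.05,0,35],[0,0,0.15,0,35],[0,0,0.25,0,35],[0,0,0.31,0,35],[0,0,0.33,0,35],[0,0,0.33,0,35]]}}

```text
time_s: 23.98
tcp_pos: [0.6416, -0.0002, 0.0222]
eef_rot: [179.7, -0.0, -76.3]
contact_force: [0.9, -0.4, -0.6]
gripper_width: 0.0427
gripper_force: 30.0
```

```bash
python3 - <<'E'
from h import *
ss=[]
for _ in range(4): im=eyes.capture("wrist"); ss.append(r.get_state())
p=np.mean([s["tcp_pos"] for s in ss],0);y=np.mean([s["eef_rot"][2] for s in ss]);print(p,y,ss[-1]["contact_force"])
print(go([.6432,.0005],.0087,-76.16,[*p,y]))
E
```

```text
[6.43776304e-01 2.94984437e-04 2.49268257e-02] -76.23736400738949 [ 0.04820507 -0.45437517  0.15367575]
[-0.0013  0.002   0.0649 -0.0013]
```

>>> {"op": "step_arm", "data": {"plan": [[-0.001,0.002,0.015,0,35],[-0.001,0.002,0.035,0,35],[-0.001,0.002,0.05,0,35],[-0.001,0.002,0.058,0,35],[-0.001,0.002,0.062,0,35],[-0.001,0.002,0.062,0,35]]}}

```text
time_s: 24.68
tcp_pos: [0.6428, 0.0005, 0.0089]
eef_rot: [180.0, -0.0, -76.2]
contact_force: [0.5, 0.1, -2.5]
gripper_width: 0.0425
gripper_force: 30.0
```

>>> {"op": "step_arm", "data": {"plan": [[0,0,0.0015,0,35],[0,0,0.003,0,35],[0,0,0.003,0,35]]}}

```text
time_s: 24.93
tcp_pos: [0.6431, 0.0005, 0.0088]
eef_rot: [-180.0, -0.0, -76.2]
contact_force: [-2.6, 0.2, 4.8]
gripper_width: 0.0421
gripper_force: 30.0
```

>>> {"op": "step_arm", "data": {"plan": [[0,0,0,0,60],[0,0,0,0,60],[0,0,0,0,60],[0,0,0,0,60],[0,0,-0.06,0,60],[0,0,-0.2,0,60],[0,0,-0.36,0,60],[0,0,-0.5,0,60],[0,0,-0.55,0,60],[0,0,-0.55,0,60],[0,0,-0.55,0,60]]}}

```text
time_s: 25.85
tcp_pos: [0.6434, 0.0007, 0.1467]
eef_rot: [-179.9, 0.0, -76.2]
contact_force: [-0.2, 0.5, -0.1]
gripper_width: 0.0599
gripper_force: 0.0
```

The plate sits flat with a stud showing in its hole at (280,122). Barrel (278,192) and cube (280,327) are centred on it. Cover next.

>>> {"op": "step_arm", "data": {"plan": [[0.7,0.51,0,0.51,60],[0.7,0.51,0,0.51,60],[0.7,0.51,0,0.51,60],[0.7,0.51,0,0.51,60],[0.7,0.51,0,0.51,60],[0.7,0.51,0,0.51,60],[0.7,0.51,0,0.51,60],[0.7,0.51,0,0.51,60]]}}

```text
time_s: 26.62
tcp_pos: [0.5601, -0.2003, 0.1445]
eef_rot: [179.9, -0.0, -106.9]
contact_force: [-0.3, 0.5, -0.2]
gripper_width: 0.0595
gripper_force: 0.0
```

>>> {"op": "step_arm", "data": {"plan": [[0.66,0.11,0,0,50],[0.66,0.11,0,0,50],[0.66,0.11,0,0,50],[0.66,0.11,0,0,50],[0.66,0.11,0,0,50],[0.66,0.11,0,0,50],[0.66,0.11,0,0,50]]}}

```text
time_s: 27.2
tcp_pos: [0.4873, -0.3491, 0.145]
eef_rot: [180.0, 0.0, -106.8]
contact_force: [-0.1, 1.9, 0.0]
gripper_width: 0.0499
gripper_force: 0.0
```

```bash
python3 - <<'E'
from h import *
import pickle
s=r.get_state();im=eyes.capture("wrist");pickle.dump((s,im),open("cover.pkl","wb"));print(s["tcp_pos"],s["eef_rot"])
o=np.array([[45,78],[45,-78],[-45,-78],[-45,78]])/1e3
c0=pts([.4914,-.3331,-16.72],o);print(proj(np.c_[c0,[.004]*4],"wrist",s).round(1).tolist())
rb=np.array([[7,30],[7,-30],[-7,-30],[-7,30]])/1e3
print("rib",proj(np.c_[pts([.4914,-.3331,-16.72],rb),[.03]*4],"wrist",s).round(1).tolist())
g=im.mean(2)
for y in range(90,300,15): print(y,[int(v) for v in g[y,170:400:6]])
E
```

```text
[ 0.48728908 -0.34906449  0.14504494] [ 1.79950143e+02  1.10055349e-02 -1.06788180e+02]
[[233.1, 280.5], [226.7, 121.9], [328.4, 121.9], [322.1, 280.5]]
rib [[269.8, 246.6], [269.3, 181.2], [285.8, 181.2], [285.3, 246.6]]
90 [73, 66, 69, 69, 67, 69, 69, 70, 68, 69, 69, 70, 69, 67, 70, 70, 67, 70, 67, 67, 66, 67, 72, 68, 70, 70, 65, 70, 67, 69, 70, 66, 69, 71, 69, 66, 70, 68, 68]
105 [68, 30, 68, 69, 68, 69, 65, 70, 71, 69, 70, 68, 67, 67, 69, 69, 68, 68, 68, 69, 70, 69, 69, 68, 68, 70, 68, 64, 69, 67, 69, 68, 73, 71, 66, 70, 66, 68, 70]
120 [68, 67, 70, 71, 71, 69, 72, 69, 68, 71, 70, 69, 68, 71, 69, 69, 65, 70, 70, 72, 67, 71, 69, 68, 70, 67, 69, 70, 73, 65, 69, 69, 68, 70, 68, 69, 67, 71, 70]
135 [70, 71, 70, 72, 70, 69, 67, 66, 70, 70, 232, 245, 245, 245, 246, 245, 245, 245, 245, 244, 245, 245, 245, 245, 245, 245, 245, 68, 68, 68, 69, 71, 69, 69, 69, 68, 68, 65, 68]
150 [69, 68, 66, 66, 70, 67, 71, 67, 71, 70, 180, 245, 244, 244, 245, 244, 244, 245, 245, 245, 245, 245, 245, 245, 245, 245, 245, 68, 70, 70, 67, 69, 70, 67, 67, 66, 72, 68, 67]
165 [66, 69, 70, 70, 70, 71, 71, 68, 69,
[... 831 characters left out ...]
, 71, 46, 36]
240 [36, 35, 32, 36, 35, 34, 32, 32, 33, 33, 37, 142, 142, 145, 143, 144, 145, 123, 142, 142, 142, 143, 144, 146, 144, 142, 83, 34, 35, 33, 68, 65, 72, 68, 73, 68, 69, 33, 30]
255 [33, 33, 33, 33, 78, 77, 106, 103, 18, 16, 37, 146, 143, 142, 142, 147, 143, 145, 146, 143, 144, 148, 146, 144, 143, 144, 49, 15, 26, 79, 80, 82, 82, 68, 71, 69, 69, 71, 69]
270 [11, 35, 68, 89, 86, 87, 84, 38, 11, 15, 36, 138, 142, 144, 143, 142, 142, 141, 243, 142, 144, 144, 141, 142, 191, 144, 34, 10, 7, 43, 83, 85, 86, 85, 75, 68, 12, 23, 21]
285 [44, 82, 84, 85, 84, 85, 44, 17, 6, 6, 33, 34, 34, 35, 35, 33, 32, 37, 35, 40, 34, 33, 37, 31, 33, 31, 35, 1, 16, 13, 46, 89, 84, 85, 86, 89, 39, 46, 11]
```

```bash
cat > edges.py <<'E'
from h import *
def sheet(im,s,z,r0,r1,c0=170,c1=400,thr=110,end=True):
    """sheet in the tool frame: lateral centre, skew (deg), width, far-end x (mm)"""
    g=cv2.GaussianBlur(im.mean(2),(3,3),0);L=[];Rr=[]
    def cross(v,i): return i+(thr-v[i])/(v[i+1]-v[i])
    for y in range(r0,r1,3):
        v=g[y,c0:c1];w=np.where(v>thr)[0]
        L.append((c0+cross(v,w[0]-1),y));Rr.append((c0+cross(v,w[-1]),y))
    T=lambda p:totool(unproj("wrist",p,z,s),s)[:,:2]*1e3
    l,q=T(L),T(Rr);a=np.polyfit(l[:,0],l[:,1],1);b=np.polyfit(q[:,0],q[:,1],1)
    print("left",a,"right",b,"mid@0",(a[1]+b[1])/2,"skew",np.degrees(np.arctan((a[0]+b[0])/2)),"width",b[1]-a[1])
    if end:
        E=[]
        for c in range(250,311,6):
            v=g[60:200,c];w=np.where(v>thr)[0];E.append((c,60+cross(v,w[0]-1)))
        e=T(E);print("end x",e[:,0].round(1))
E
python3 - <<'E'
from edges import *
import pickle
s,im=pickle.load(open("cover.pkl","rb"))
sheet(im,s,.004,137,230)
# rib edges near row 195, 210: shadow at col~272
g=im.mean(2)
for y in (190,200,210): print(y,[int(v) for v in g[y,262:296]])
print([int(v) for v in g[170:192,278]],[int(v) for v in g[170:192,282]])
E
```

```text
left [-3.78300156e-03 -4.30780523e+01] right [-6.43513255e-03  4.82237369e+01] mid@0 2.572842330864969 skew -0.292725432589044 width 91.30178922739802
end x [61.7 61.7 61.7 61.7 61.8 61.8 61.8 61.8 61.8 61.8 61.8]
190 [244, 244, 244, 244, 244, 243, 244, 245, 209, 134, 178, 226, 240, 243, 244, 243, 243, 244, 244, 243, 243, 244, 243, 244, 240, 226, 236, 243, 245, 244, 244, 243, 244, 244]
200 [244, 244, 244, 244, 244, 244, 244, 232, 211, 177, 180, 222, 240, 243, 243, 243, 243, 244, 243, 243, 244, 243, 244, 244, 240, 225, 235, 245, 244, 244, 244, 245, 244, 244]
210 [244, 244, 244, 244, 243, 243, 243, 210, 143, 145, 170, 214, 239, 243, 243, 243, 243, 243, 242, 243, 243, 243, 244, 244, 239, 221, 233, 244, 244, 244, 244, 244, 244, 244]
[245, 244, 244, 244, 244, 245, 225, 154, 140, 145, 145, 146, 211, 239, 242, 244, 243, 244, 243, 243, 243, 244] [245, 244, 244, 243, 245, 244, 223, 155, 141, 141, 144, 144, 210, 238, 243, 244, 243, 243, 243, 244, 243, 244]
```

>>> {"op": "step_arm", "data": {"plan": [[-0.069,0.006,0.12,-0.005,50],[-0.069,0.006,0.27,-0.005,50],[-0.069,0.006,0.42,-0.005,50],[-0.069,0.006,0.54,-0.005,50],[-0.069,0.006,0.61,-0.005,50],[-0.069,0.006,0.64,-0.005,50],[-0.069,0.006,0.64,-0.005,50]], "newtons": 15}}

```text
time_s: 27.83
tcp_pos: [0.4901, -0.3311, -0.0162]
eef_rot: [179.8, 0.0, -106.4]
contact_force: [-0.1, 0.1, 0.2]
gripper_width: 0.0497
gripper_force: 0.0
```

>>> {"op": "step_arm", "data": {"plan": [[0,0,0,0,5],[0,0,0,0,5],[0,0,0,0,5],[0,0,0,0,5],[0,0,0,0,5],[0,0,0,0,5],[0,0,0,0,5],[0,0,0,0,5]]}}

```text
time_s: 28.5
tcp_pos: [0.4906, -0.333, -0.0137]
eef_rot: [-180.0, -0.0, -106.5]
contact_force: [-0.1, 0.7, 5.5]
gripper_width: 0.0137
gripper_force: 15.0
```

>>> {"op": "step_arm", "data": {"plan": [[0,0,-0.03,0,5],[0,0,-0.12,0,5],[0,0,-0.26,0,5],[0,0,-0.4,0,5],[0,0,-0.52,0,5],[0,0,-0.56,0,5],[0,0,-0.56,0,5],[0,0,-0.56,0,5]]}}

```text
time_s: 29.17
tcp_pos: [0.4904, -0.3328, 0.1262]
eef_rot: [-179.9, 0.0, -106.5]
contact_force: [0.2, 0.3, -1.8]
gripper_width: 0.0139
gripper_force: 15.0
```

```bash
python3 - <<'E'
from edges import *
s=r.get_state();im=eyes.capture("wrist");print(s["tcp_pos"],s["eef_rot"],s["contact_force"],s["gripper_width"])
cv2.imwrite("pics/hand_cover.png",im[:,:,::-1])
g=im.mean(2)
for y in (70,85,100,130,160,190): print(y,[int(v) for v in g[y,170:400:6]])
print([int(v) for v in g[40:140:3,280]])
M=R.from_euler("xyz",s["eef_rot"],degrees=True).as_matrix()
z=s["tcp_pos"][2]+.0137+.004
print(proj([s["tcp_pos"]+M@[x,y,-.0177] for x,y in ((.079,-.044),(.079,.046),(.0,-.044),(.0,.046))],"wrist",s).round(1).tolist())
try: sheet(im,s,z,90,190,150,420)
except Exception as e: print(e)
E
```

```text
[ 0.49039918 -0.33277467  0.12619235] [-1.79928228e+02  2.41848105e-02 -1.06531048e+02] [ 0.24763361  0.30376947 -1.84737151] 0.013945862181684344
70 [69, 67, 69, 68, 67, 65, 71, 66, 67, 67, 68, 70, 68, 66, 66, 72, 68, 65, 67, 65, 67, 66, 68, 66, 67, 67, 68, 64, 66, 66, 68, 69, 67, 63, 64, 69, 67, 69, 69]
85 [20, 66, 70, 68, 65, 67, 63, 71, 70, 65, 67, 63, 66, 69, 69, 66, 66, 67, 68, 66, 68, 66, 67, 68, 69, 65, 68, 67, 70, 69, 68, 66, 66, 71, 68, 65, 65, 67, 68]
100 [65, 64, 69, 67, 68, 68, 69, 66, 68, 68, 64, 68, 65, 70, 65, 71, 67, 72, 71, 66, 68, 73, 66, 67, 67, 68, 65, 64, 64, 69, 63, 68, 68, 63, 66, 66, 68, 67, 66]
130 [66, 69, 243, 243, 243, 242, 243, 242, 243, 244, 243, 243, 243, 242, 243, 243, 243, 243, 243, 243, 244, 243, 243, 243, 244, 244, 243, 244, 243, 244, 244, 244, 243, 244, 244, 67, 69, 66, 66]
160 [65, 69, 153, 242, 243, 243, 242, 243, 242, 242, 241, 243, 242, 242, 243, 244, 243, 243, 242, 243, 242, 243, 243, 243, 244, 243, 243, 243, 243, 244, 244, 244, 244, 244, 217, 67, 70, 69, 64]
190 [66, 69, 66, 243, 242, 242, 242, 242, 243, 242, 243, 242, 243, 243, 243, 243, 242, 243, 243, 243, 243, 243, 243, 243, 243, 243, 243, 244, 244, 242, 243, 243, 243, 244, 69, 65, 63, 70, 67]
[66, 62, 67, 68, 66, 66, 67, 65, 67, 69, 67, 68, 66, 67, 67, 65, 69, 66, 68, 67, 66, 68, 236, 242, 244, 243, 243, 243, 243, 244, 244, 243, 243, 244]
[[177.6, 101.7], [378.8, 102.1], [189.6, 263.3], [366.3, 263.6]]
index 0 is out of bounds for axis 0 with size 0
```

```bash
python3 - <<'E'
from edges import *
im=cv2.imread("pics/hand_cover.png")[:,:,::-1]; s=r.get_state()
sheet(im,s,s["tcp_pos"][2]+.0177,112,192,150,420)
E
```

```text
left [-2.84334901e-03 -4.39011400e+01] right [7.83330802e-04 4.61014433e+01] mid@0 1.1001516337199568 skew -0.0590151536332039 width 90.00258331491463
end x [77.7 77.7 77.7 77.7 77.7 77.7 77.7 77.7 77.7 77.7 77.7]
```

```bash
python3 - <<'E'
from h import *
print(go([.58,-.12],.126,-90),go([.6363,.0289],.126,-76.16,[.58,-.12,.126,-90]))
E
```

```text
[-0.9176 -0.1043 -0.0038 -0.2755] [-0.5956 -0.2252 -0.     -0.2307]
```

>>> {"op": "step_arm", "data": {"plan": [[-0.08,-0.01,0,-0.03,5],[-0.22,-0.025,0,-0.07,5],[-0.38,-0.045,0,-0.12,5],[-0.54,-0.06,0,-0.17,5],[-0.7,-0.08,0,-0.22,5],[-0.82,-0.095,0,-0.26,5],[-0.9,-0.1,0,-0.275,5],[-0.92,-0.104,0,-0.275,5],[-0.92,-0.104,0,-0.275,5]]}}

```text
time_s: 29.97
tcp_pos: [0.5803, -0.1184, 0.1239]
eef_rot: [179.8, -0.0, -89.9]
contact_force: [0.1, -0.5, -0.2]
gripper_width: 0.0137
gripper_force: 15.0
```

>>> {"op": "step_arm", "data": {"plan": [[-0.06,-0.02,0,-0.03,5],[-0.17,-0.06,0,-0.07,5],[-0.3,-0.11,0,-0.12,5],[-0.43,-0.16,0,-0.17,5],[-0.54,-0.2,0,-0.21,5],[-0.59,-0.222,0,-0.23,5],[-0.595,-0.225,0,-0.23,5],[-0.595,-0.225,0,-0.23,5],[-0.595,-0.225,0.06,-0.23,5],[-0.595,-0.225,0.12,-0.23,5],[-0.595,-0.225,0.14,-0.23,5],[-0.595,-0.225,0.14,-0.23,5]]}}

```text
time_s: 30.97
tcp_pos: [0.6353, 0.0271, 0.089]
eef_rot: [179.8, -0.0, -76.3]
contact_force: [0.0, 0.5, -1.2]
gripper_width: 0.014
gripper_force: 15.0
```

```bash
python3 - <<'E'
from h import *
ss=[]
for _ in range(4): im=eyes.capture("wrist"); ss.append(r.get_state())
p=np.mean([s["tcp_pos"] for s in ss],0);y=np.mean([s["eef_rot"][2] for s in ss]);print(p,y,ss[-1]["contact_force"],ss[-1]["gripper_width"])
print(go([.6363,.0289],.0473,-76.16,[*p,y]))
E
```

```text
[0.63695154 0.0280068  0.09108987] -76.27682646026875 [0.77486495 0.16122178 0.63257497] 0.01386968377946659
[-0.0041  0.0017  0.1752 -0.0019]
```

>>> {"op": "step_arm", "data": {"plan": [[-0.004,0.002,0.03,-0.002,5],[-0.004,0.002,0.08,-0.002,5],[-0.004,0.002,0.12,-0.002,5],[-0.004,0.002,0.145,-0.002,5],[-0.004,0.002,0.16,-0.002,5],[-0.004,0.002,0.168,-0.002,5],[-0.004,0.002,0.168,-0.002,5],[-0.004,0.002,0.168,-0.002,5]]}}

```text
time_s: 31.83
tcp_pos: [0.6365, 0.0299, 0.049]
eef_rot: [-180.0, -0.0, -76.1]
contact_force: [-0.5, -0.2, -0.4]
gripper_width: 0.0139
gripper_force: 15.0
```

>>> {"op": "step_arm", "data": {"plan": [[0,0,0.0015,0,5],[0,0,0.003,0,5],[0,0,0.0045,0,5],[0,0,0.0045,0,5]]}}

```text
time_s: 32.17
tcp_pos: [0.6363, 0.0299, 0.0478]
eef_rot: [-180.0, 0.0, -76.1]
contact_force: [0.5, 0.3, -0.7]
gripper_width: 0.014
gripper_force: 15.0
```

>>> {"op": "step_arm", "data": {"plan": [[0.003,0,0,0,5],[0.003,0,0.0015,0,5],[0.003,0,0.003,0,5],[0.003,0,0.003,0,5]]}}

```text
time_s: 32.5
tcp_pos: [0.6365, 0.029, 0.0473]
eef_rot: [-180.0, -0.0, -76.1]
contact_force: [-1.0, -0.0, 4.5]
gripper_width: 0.0135
gripper_force: 15.0
```

>>> {"op": "step_arm", "data": {"plan": [[0,0,0.0015,0,5],[0,0,0.003,0,5],[0,0,0.003,0,5]]}}

```text
time_s: 32.75
tcp_pos: [0.6366, 0.029, 0.0473]
eef_rot: [-180.0, -0.0, -76.1]
contact_force: [-4.0, -0.2, 10.5]
gripper_width: 0.0143
gripper_force: 15.0
```

>>> {"op": "step_arm", "data": {"plan": [[0,0,-0.003,0,5],[0,0,-0.003,0,5],[0,0,-0.003,0,36],[0,0,-0.003,0,36],[0,0,-0.003,0,36],[0,0,-0.003,0,36],[0,0,-0.04,0,40],[0,0,-0.14,0,40],[0,0,-0.26,0,40],[0,0,-0.38,0,40],[0,0,-0.4,0,40],[0,0,-0.4,0,40]]}}

```text
time_s: 33.75
tcp_pos: [0.6383, 0.0295, 0.1499]
eef_rot: [-179.7, 0.0, -76.1]
contact_force: [-1.3, 0.2, -0.7]
gripper_width: 0.0403
gripper_force: 0.0
```

```bash
python3 - <<'E'
from edges import *
s=r.get_state();im=eyes.capture("wrist");print(s["tcp_pos"],s["eef_rot"],s["contact_force"],s["gripper_width"])
cv2.imwrite("pics/end_w.png",im[:,:,::-1])
g=im.mean(2)
b=im[...,2].astype(int)
for y in (120,140,160,200,230): print(y,[int(v) for v in b[y,150:420:7]])
M=np.array([.6351,.0289]);o=np.array([[45,78],[45,-78],[-45,-78],[-45,78]])/1e3
print(proj(np.c_[pts([.6351,.0289,13.84],o),[.065]*4],"wrist",s).round(1).tolist())
E
```

```text
[0.63828953 0.02952886 0.14993504] [-1.79653858e+02  8.39290678e-04 -7.60695282e+01] [-1.33116845  0.17726934 -0.7170978 ] 0.040258878204765335
120 [70, 69, 71, 67, 68, 27, 27, 71, 128, 131, 150, 241, 242, 242, 243, 242, 243, 242, 243, 242, 244, 243, 244, 244, 244, 245, 244, 245, 148, 65, 67, 29, 19, 22, 79, 82, 71, 68, 69]
140 [74, 71, 72, 19, 71, 28, 25, 29, 130, 129, 92, 241, 242, 242, 242, 242, 242, 241, 242, 243, 243, 243, 244, 244, 245, 244, 245, 244, 146, 62, 65, 22, 19, 23, 80, 32, 69, 69, 70]
160 [72, 70, 70, 42, 71, 30, 29, 28, 129, 128, 63, 241, 242, 241, 241, 242, 241, 242, 242, 242, 243, 243, 242, 244, 243, 242, 243, 245, 139, 62, 65, 19, 20, 20, 80, 29, 68, 73, 67]
200 [72, 68, 67, 75, 71, 23, 28, 33, 122, 127, 63, 241, 240, 239, 240, 240, 240, 139, 240, 241, 216, 241, 241, 242, 242, 242, 241, 179, 85, 66, 38, 23, 19, 52, 69, 69, 67, 68, 71]
230 [33, 32, 34, 36, 36, 34, 20, 21, 38, 63, 63, 227, 173, 140, 137, 139, 135, 138, 134, 138, 130, 137, 138, 138, 140, 137, 139, 126, 59, 64, 19, 17, 17, 75, 70, 71, 70, 70, 74]
[[228.7, 294.3], [220.7, 102.6], [345.3, 103.1], [334.7, 295.0]]
```

```bash
python3 - <<'E'
from edges import *
for _ in range(3): im=eyes.capture("wrist")
s=r.get_state();im=eyes.capture("wrist");print(s["tcp_pos"],s["eef_rot"])
sheet(im,s,.065,115,200,190,380,thr=195)
e=totool([[.6351,.0289,.065]],s)*1e3;print("expected centre in tool",e)
# bystanders: difference between first top/scene views and now
a=cv2.imread("pics/topraw.png")[:,:,::-1].astype(int);b=eyes.capture("top").astype(int)
for n,(u,v) in dict(oil=(281,263),post=(347,268),collar=(184,193),red=(249,273),driver=(406,275),puck=(398,134),cleaner=(208,122)).items():
    w=np.s_[v-12:v+13,u-12:u+13]; print(n,np.abs(a[w]-b[w]).mean().round(1), a[w].mean((0,1)).round(), b[w].mean((0,1)).round())
E
```

```text
[0.63560776 0.02896652 0.14500602] [ 1.79892632e+02  8.08569166e-03 -7.61021041e+01]
left [-1.54850046e-03 -4.50515553e+01] right [-1.82480030e-03  4.40933866e+01] mid@0 -0.4790843775932103 skew -0.09663785661725886 width 89.14494188885364
end x [76.8 76.7 76.9 76.7 76.8 76.9 76.8 77.  76.9 76.8 77.1]
expected centre in tool [[-4.60917269e-02  3.58946255e-01  8.00068368e+01]]
oil 38.7 [103. 103. 101.] [139. 141. 141.]
post 51.7 [72. 74. 74.] [123. 125. 126.]
collar 31.0 [137. 132. 110.] [119. 100.  82.]
red 33.3 [105.  48.  47.] [103.  76.  69.]
driver 9.0 [146.  73.  69.] [160.  79.  74.]
puck 1.9 [65. 65. 67.] [67. 67. 68.]
cleaner 68.0 [102. 131. 176.] [176. 159. 136.]
```

```bash
python3 -c "
from plant import workorder
print(workorder.close_job())"
```

```text
the job is handed in; nothing more can be done
None
```

The kit is packed in order and the job is handed in: plate seated on the studs, cube and barrel upright and centred on it, cover flat and centred to about 1 mm, in about 34 s; I didn't deliberately touch any bystander, but arm shadow and cover spoiled the final image check that they had not moved.

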